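# Unclamp a glued flavour sign and tilt it into its sweet-bin ticket slot

## Robot

A 6-joint arm with a two-finger parallel gripper is mounted at the origin on the work surface. World frame = base frame: x ahead of the robot, y to its left, z up, the work surface at z = 0. Lengths are in m, angles in rad, forces in N, time in s.
With the tool pointing down it reaches from about 0.35 to 0.975 m from the base axis. Payload 4.9 kg.
Tool frame: the origin (TCP) lies midway between the tips of the shut fingers; the grasp point (between the pads) lies manip.tcp_to_grasp behind it (manip.tcp_to_grasp is the distance from the TCP to the grasp point, in m); z points along the fingers, y is the line along which they close (so a half turn about z gives the same grasp; the last joint's range is limited). The gripper opens to 85 mm and grips with 20 to 120 N. Pads are 22 mm wide; open, the fingers measure 114 mm over their backs; the gripper's body (76 mm by 85 mm) begins 54 mm behind the grasp point. The pads swing forward as they close: fully open they stand 13 mm farther back than shut.
Start: joints at [-1.393, 0.053, 1.613, -0, 1.476, -0.119], TCP at [0.183, -0.598, 0.231] pointing down, gripper open.
Joint ranges: [-3.01, 3.01], [-1.01, 2.22], [0.06, 2.58], [-1.02, 4.17], [0.09, 2.62], [-3.14, 3.14]. Speed limits (rad/s): [2.57, 2.57, 3.14, 3.14, 3.14, 3.14].

## Interface

Orientations are given as a unit quaternion [w, x, y, z].
In Python, from plant import manip, grab_frame, calibration, job_done gives the robot as it stands.
- The arm moves only by the tool send_rows, never from a script. Its argument "rows" is a list of rows, each an object of numbers: "x", "y", "z": the shift along the tool's x, y, z normalised to -1 to 1, where 1 is 15 cm; "wx", "wy", "wz": the turn, a rotation vector about the tool's x, y, z normalised to -1 to 1, where 1 is pi/4 rad; "hand": the opening, from -1 (shut) to 1 (fully open). In form: [{"x": .., "y": .., "z": .., "wx": .., "wy": .., "wz": .., "hand": ..}, ...]. A call has exactly 10 rows; each row shifts and turns the commanded pose from where the row before left it, along the tool's axes as they then stand; what a row does not reach is not made up. A row lasts 1/12 s, in which the tool goes at most 41.7 mm and 7.16 degrees, less where a joint would pass 70% of its speed; a pose out of reach is approached as far as the arm can. A call with a number of a shift or a turn outside -1 to 1 is refused whole. A call with a gripper value outside its range is refused whole. The fingers move at their own pace and stop on an object; the grip force is fixed at half the most. Time passes only in rows, so rows that do not move let the fingers close, or fill a call up. It gives the time, the measured TCP pose, the force, the opening and the grip force at its end, in the units of the state.
- manip.state(): the state, without advancing time (a new reading comes with each control period).
- grab_frame(name): name is "scene" or "top" or "wrist"; returns the picture (400x640x3 uint8, blue, green, red); there is no depth.
- calibration(name): a dict with "camera_matrix" (3x3 intrinsics, pixels), "R" (3x3) and "t" (3): a world point X has camera coordinates R X + t. Camera axes: x right, y down, z forward; pixel columns grow to the right and rows downward; lengths in m; the calibration is good to about 2 mm. A picture is of the moment at which its call begins: read the wrist's pose just before it. calibration takes no time and is no camera call; for the wrist camera it gives the pose at the moment of the call.
- job_done(): hands the job in; it is judged then, once.
The state is a dict: "time": time; "joint_pos": joint angles; "joint_vel": joint speeds; "joint_efforts": joint torques, N m; "tool_pos": TCP position; "tool_rot": TCP orientation; "contact_force": force on the tool from outside, world axes, zero at the start; "ft_torque": the same for the moment, N m; "gripper_width": opening from 0.0 (shut) to 1.0 (fully open); "grasp_force": force on a finger pad.
Only numpy, scipy, OpenCV 4.12 (cv2) and the standard library are available. Lean on these libraries where they do the work, as an engineer would, in place of code of your own. Each camera call takes 0.05 s, during which the arm holds its last target. There are 200 camera calls.

## Task

The flavour sign's yellow edge cap has been glued and has set: flip the jig's red toggle clamp over to release it, lift the sign out of the jig and stand it on the little wooden easel, foot down, leaning back with its printed face out, and let go so that it can be taken another way, by the cap. Then enter its foot into the empty ticket slot in front of the sweet bin at a clear lean of 15 to 20 degrees, straighten it upright and seat it fully home, printed face away from the bin, and let go. Leave the clamp open, and do not move the glue bottle, the jar or the scoop.

Things in the scene. Friction and masses are not known exactly. Their poses are not given: they have to be found in the camera images.
- sign: Flavour sign: white plate 64 wide (its y), 110 high (its z), 6 thick (its x), about 65 g; a yellow cap covers its top 24 mm and is 10 thick (2 mm proud of each face). Origin: middle of the foot edge, mid-thickness; +z up to the cap; the printed face (coloured dots) looks to its -x. It starts lying in the jig, printed face up, its z along the jig's +x.
- cap (a point): Centre of the sign's yellow cap, 98 mm up from the foot.
- jig: Fixed glue-up jig: plywood board 220 x 110 x 12 (x from -70 to +150). Origin on its underside, below the middle of the lying sign; x from the sign's foot towards the clamp, z up. Behind the cap stands the steel toggle clamp, frame at x = 85 to 140, 60 high; opened, its arm points up with the foot at x = 80 to 115, 110 high, and the handle lies back to x = 185.
- nest (a point): Centre of the lying sign's underside, 26 mm above the counter, on a 44 mm wide nest: both long sides overhang it by 10 mm, so fingers can reach past their edges, from 30 mm before to 25 mm after this point. An end stop at the foot and an 8 mm pin at each side, 45 mm before this point (tops 31 mm above the counter, 1.5 mm play), locate the sign: lift it 15 mm straight up first.
- clamp_arm (a joint): Toggle clamp's hold-down arm: about 0.03 clamped (level, black rubber foot pressing the cap with some 5 N), about 1.65 rad fully open (pointing up); beyond 1.2 counts as open. It opens when the red handle is pushed over away from the sign (jig +x), goes over centre with a few N at the grip, and stays open by itself.
- handle_grip (a point): On the axis of the clamp's upright red handle (15 mm thick round grip, reaching 18 mm above and 31 below this point); at the start 82 mm along jig +x from its origin, 115 mm up. Pushed over, it moves along jig x / z by +8/-1, +21/-3, +41/-9, +61/-22, +74/-36 and +83/-49 mm (the handle then leans back 8, 20, 38, 58, 72 and 82 degrees; the last is fully open).
- easel: Fixed dark wooden display easel: base 90 x 74 x 10; back board 40 wide, 70 long, leaning back to the easel's +x at 55 degrees from level; front lip 8 mm above the base, its inner face 12 mm before the foot of the back board. Origin on its underside; x from lip to back, z up. The sign's long sides and cap stay free of it.
- easel_rest (a point): Foot of the easel's back board, mid-width, on the base's top, 10 mm up: here the back edge of the sign's foot rests, its back on the board, cap up, printed face to the lip side.
- bin: Fixed clear sweet bin with the EMPTY ticket slot, 108 wide. Origin on its underside, x from the teal ticket block in front (104 wide, 44 deep, 45 high) to the back of the bin, z up. The bin's front is 68 high, 30 mm behind the slot's middle plane; its lid slopes up to 100 at the back.
- slot (a point): Middle of the empty slot's mouth, on the block's top, 45 mm up; axes as bin. The slot runs along y, 70 long and 8 wide, its floor 33 mm below this point, with 45 degree chamfers 7 mm high all round (mouth 22 by 84). Seated, the sign's origin is 33 mm below this point, its z up, its x along the bin's x.
- bin2: The neighbouring fixed bin of the same build and size, whose slot already holds a sign (top 122 mm up); carry the sign above or around it.
- glue: Bystander: small white glue bottle, 38 across, 95 high, standing; origin under it.
- jar: Bystander: amber sweet jar, 72 across, 100 high, standing; origin under it.
- scoop: Bystander: aluminium sweet scoop with red handle, 180 long, 30 high, lying across, between the robot and the work; origin near its middle.
There are look-alikes about, which are no part of the job. Of the things shaped like the easel, the wooden one is meant. Several things have the shape of the sign; the one meant has the colours described above.

How it is judged:
By the outcome, as a careful person would: the job done as asked, in the order asked, and still so for the second after the job is handed in, with the robot touching nothing.
It also fails if it takes over 72 s, if anything falls off the work surface, if the arm or the gripper's body presses on something with over 40 N, if the wrist force passes 120 N, or if a joint passes its speed limit or range.

## Working session

There is one attempt and no reset: what is moved stays moved. The work goes in short steps, Python scripts to look and compute and a tool call to move; the robot and the scene stay as the last step left them, time stands still between calls to the robot, and variables do not carry over. Pictures are saved under pics/ and viewed, at most 10 in all, crops included, and the job is handed in when it is done.

Besides the shell and the picture viewer there is one more tool, called after "Call:" as a command line: name --argument value ..., lists and objects as JSON in quotes. send_rows: Moves the arm, as the interface text tells. Scaled input: -1 to 1 covers 15 cm each way for a shift and pi/4 rad each way for a turn. Its arguments: {"type":"object","properties":{"rows":{"type":"array","items":{"type":"object","properties":{"x":{"type":"number","minimum":-1,"maximum":1},"y":{"type":"number","minimum":-1,"maximum":1},"z":{"type":"number","minimum":-1,"maximum":1},"wx":{"type":"number","minimum":-1,"maximum":1},"wy":{"type":"number","minimum":-1,"maximum":1},"wz":{"type":"number","minimum":-1,"maximum":1},"hand":{"type":"number"}}}}},"required":["rows"]}

```bash
ls; mkdir -p pics; python3 - <<'E'
from plant import manip, grab_frame, calibration
import cv2
print(manip.state(), manip.tcp_to_grasp)
for n in ("scene","top"):
    cv2.imwrite(f"pics/{n}0.png",grab_frame(n)); print(n,calibration(n))
E
```

```text
pics
{'time': 0.0, 'joint_pos': array([-1.39297971e+00,  5.33616151e-02,  1.61430328e+00,  2.29222909e-05,
        1.47602964e+00, -1.18999415e-01]), 'joint_vel': array([ 0.00146203, -0.00016889,  0.001008  ,  0.00075012,  0.00139268,
        0.00162559]), 'joint_efforts': array([ 1.92758698e-04, -3.93679798e+01, -3.70175385e+01, -8.03267562e-05,
        7.18904877e-03, -8.87378320e-06]), 'tool_pos': array([ 0.18269195, -0.59703925,  0.23005455]), 'tool_rot': array([-1.05082069e-03,  9.89007344e-01,  1.47862671e-01, -1.94985718e-05]), 'contact_force': array([ 0.25311241,  0.35457447, -0.18776658]), 'ft_torque': array([-0.02154782,  0.03055996,  0.04657851]), 'grasp_force': 0.0, 'gripper_width': 0.9985774331117673} 0.0187
scene {'camera_matrix': array([[389.56943696,   0.        , 324.68839533],
       [  0.        , 389.56943696, 199.2306892 ],
       [  0.        ,   0.        ,   1.        ]]), 'R': array([[-0.37343268,  0.92744676, -0.01976207],
       [ 0.599737  ,  0.2251197 , -0.76787802],
       [-0.70771715, -0.29860279, -0.64029119]]), 't': array([ 0.20379757, -0.21679176,  1.73741948])}
top {'camera_matrix': array([[462.23656586,   0.        , 311.87492757],
       [  0.        , 462.23656586, 197.00426053],
       [  0.        ,   0.        ,   1.        ]]), 'R': array([[-0.01313684, -0.99983659, -0.01241877],
       [-0.98444996,  0.0151085 , -0.1750143 ],
       [ 0.17517333,  0.00992652, -0.98448757]]), 't': array([-0.01818559,  0.4771345 ,  1.56256322])}
```

View pics/scene0.png

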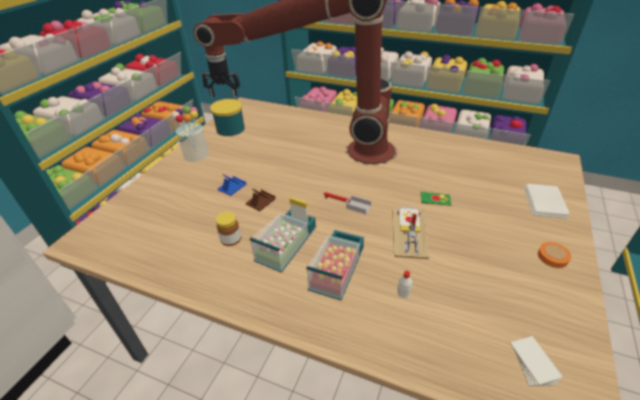

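View pics/top0.png

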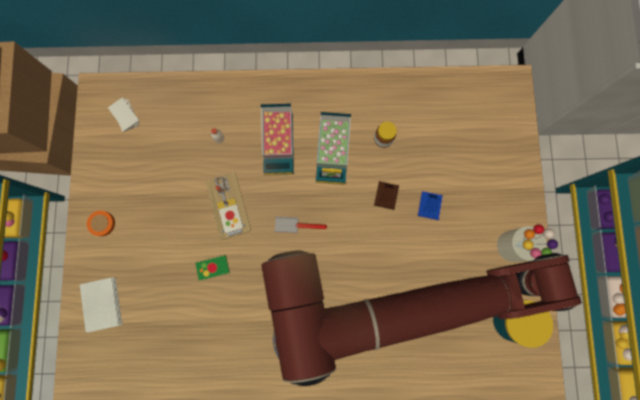

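The pictures show: the jig with the white/yellow sign at top (230,215), and its clamp at (222,187). The look-alikes for the sign are the green card at top (212,268) and the sign already in bin2's slot at (331,172). The dark wooden easel is at (386,195), and the blue one at (430,205) is the decoy. The bin with the empty slot is at (278,150); bin2 is at (333,150). I choose the sign in the jig and the wooden easel, and check both in a close crop.

```bash
python3 - <<'E'
import cv2
im=cv2.imread("pics/top0.png")
a=cv2.resize(im[165:245,195:295],None,fx=6,fy=6,interpolation=cv2.INTER_CUBIC)[:, :600]
cv2.imwrite("pics/c1.png",cv2.resize(im[95:245,200:400],None,fx=4,fy=4,interpolation=cv2.INTER_CUBIC))
E
```

```text
(no output)
```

View pics/c1.png

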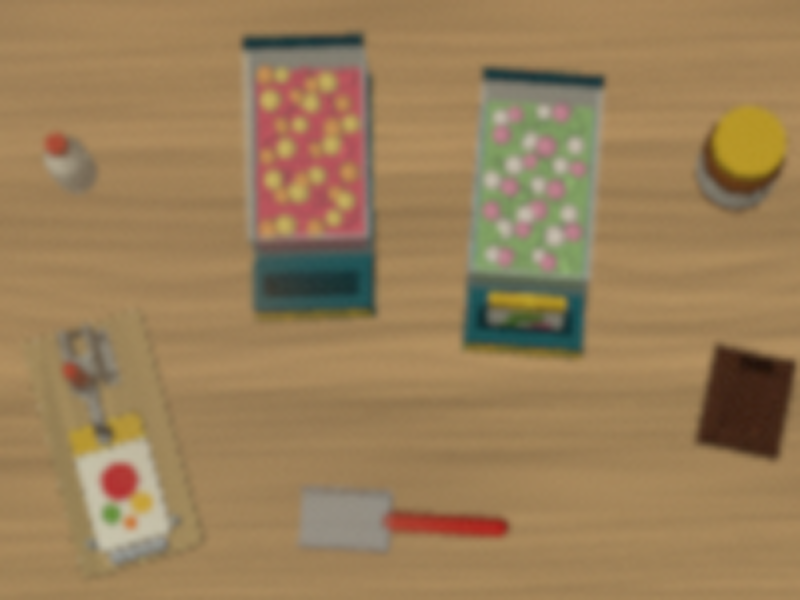

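The close crop confirms the white plate with coloured dots and the yellow cap under the clamp, at crop (120,485). The grip top of the red handle is at (72,372), the empty slot at (311,284) and the wooden easel at (748,402). Next I work out rough positions, to aim the wrist camera.

```bash
cat > h.py <<'E'
import numpy as np, cv2
from scipy.spatial.transform import Rotation as R
from scipy.optimize import least_squares
from plant import manip, grab_frame, calibration
def ray(cal,uv,z):
    K=cal["camera_matrix"];Rc=cal["R"];t=cal["t"]
    d=Rc.T@np.linalg.solve(K,[uv[0],uv[1],1.]);c=-Rc.T@t
    return c+d*(z-c[2])/d[2]
def proj(cal,X):
    p=cal["camera_matrix"]@(cal["R"]@np.asarray(X,float)+cal["t"]);return p[:2]/p[2]
def fit(obs,x0):  # obs: (cal, pt_obj(m), uv) ; pose x,y,yaw on z=0
    def f(p):
        c,s=np.cos(p[2]),np.sin(p[2]);o=[]
        for cal,q,uv in obs:
            o+=list(proj(cal,[p[0]+c*q[0]-s*q[1],p[1]+s*q[0]+c*q[1],q[2]])-uv)
        return np.array(o)
    r=least_squares(f,x0,loss="soft_l1");return r.x,np.abs(r.fun).max()
def P(pose,q):
    c,s=np.cos(pose[2]),np.sin(pose[2]);return np.array([pose[0]+c*q[0]-s*q[1],pose[1]+s*q[0]+c*q[1],q[2]])
def st():
    s=manip.state();w,x,y,z=s["tool_rot"];return s,np.array(s["tool_pos"]),R.from_quat([x,y,z,w])
def mat(zd,yd):  # rotation with tool z = zd, tool y ~ yd
    z=np.array(zd,float);z/=np.linalg.norm(z);y=np.array(yd,float);y-=z*(y@z);y/=np.linalg.norm(y)
    return R.from_matrix(np.c_[np.cross(y,z),y,z])
def plan(p1,r1,p0=None,r0=None):
    """print total shift (units, in current tool axes), turn (units), min rows"""
    if p0 is None: _,p0,r0=st()
    d=r0.inv().apply(p1-p0)/.15;w=(r0.inv()*r1).as_rotvec()/(np.pi/4)
    print("shift0",d.round(3),"| in end axes",(r1.inv().apply(p1-p0)/.15).round(3),"| turn",w.round(3),"rows",round(np.linalg.norm(d)/.278,1),round(np.linalg.norm(w)/.159,1))
E
python3 - <<'E'
from h import *
T=calibration("top");g=lambda u,v,z:ray(T,(200+u/4,95+v/4),z).round(3)
J=[(30,338),(145,308),(203,540),(88,577)];q=[(.15,.055),(.15,-.055),(-.07,-.055),(-.07,.055)]
print("jig",fit([(T,(a,b,.012),(200+u/4,95+v/4)) for (u,v),(a,b) in zip(J,q)],[.5,.2,.2]))
print("slot",[g(*p,.045) for p in [(311,284),(266,286),(357,283)]])
print("block",[g(*p,.045) for p in [(255,250),(374,247),(375,313),(258,315)]])
print("easel",[g(*p,.01) for p in [(717,345),(794,358),(778,458),(698,441)]])
print("bin2",g(528,320,.045),"glue",g(75,180,.01),"jar",g(737,195,.01),"scoop",g(395,520,.01))
w=calibration("wrist");s,p,r=st();print("cam in tool",r.inv().apply(-w["R"].T@w["t"]-p).round(3),(r.inv().as_matrix()@w["R"].T).round(2),w["camera_matrix"][0,0])
E
```

```text
jig (array([0.41989497, 0.25794843, 0.26044875]), np.float64(1.116431551128528))
slot [array([0.589, 0.093, 0.045]), array([0.587, 0.133, 0.045]), array([0.589, 0.053, 0.045])]
block [array([0.62 , 0.143, 0.045]), array([0.621, 0.038, 0.045]), array([0.562, 0.037, 0.045]), array([0.562, 0.14 , 0.045])]
easel [array([ 0.536, -0.265,  0.01 ]), array([ 0.523, -0.333,  0.01 ]), array([ 0.433, -0.315,  0.01 ]), array([ 0.45 , -0.245,  0.01 ])]
bin2 [ 0.553 -0.096  0.045] glue [0.698 0.311 0.01 ] jar [ 0.674 -0.288  0.01 ] scoop [0.384 0.023 0.01 ]
cam in tool [ 0.076 -0.    -0.143] [[-0.   -0.96 -0.3 ]
 [ 1.   -0.    0.  ]
 [-0.   -0.3   0.96]] 295.1373280643209
```

Call:
send_rows --rows '[{"x": 0.2, "y": -0.115, "z": -0.01, "hand": 1}, {"x": 0.2, "y": -0.115, "z": -0.01, "hand": 1}, {"x": 0.2, "y": -0.115, "z": -0.01, "hand": 1}, {"x": 0.2, "y": -0.115, "z": -0.01, "hand": 1}, {"x": 0.2, "y": -0.115, "z": -0.01, "hand": 1}, {"x": 0.2, "y": -0.115, "z": -0.01, "hand": 1}, {"x": 0.2, "y": -0.115, "z": -0.01, "hand": 1}, {"x": 0.2, "y": -0.115, "z": -0.01, "hand": 1}, {"x": 0.2, "y": -0.115, "z": -0.01, "hand": 1}, {"x": 0.2, "y": -0.115, "z": -0.01, "hand": 1}]'

```text
invalid input at $.rows[0]: expected keys x, y, z, wx, wy, wz, hand
```

Call:
send_rows --rows '[{"x": 0.2, "y": -0.115, "z": -0.01, "hand": 1}, {"x": 0.2, "y": -0.115, "z": -0.01, "hand": 1}, {"x": 0.2, "y": -0.115, "z": -0.01, "hand": 1}, {"x": 0.1, "y": -0.05, "hand": 1}, {"hand": 1}, {"hand": 1}, {"hand": 1}, {"hand": 1}, {"hand": 1}, {"hand": 1}]'

```text
invalid input at $.rows[0]: expected keys x, y, z, wx, wy, wz, hand
```

```bash
cat > snap.py <<'E'
from h import *
import sys,pickle
n=sys.argv[1];s,p,r=st();c=calibration("wrist");im=grab_frame("wrist")
cv2.imwrite(f"pics/{n}.png",im);pickle.dump(c,open(f"pics/{n}.pkl","wb"))
print(s["time"],p.round(4),s["joint_pos"].round(3),s["gripper_width"],s["contact_force"].round(1))
E
python3 snap.py w1
```

```text
0.1 [ 0.1827 -0.5971  0.2302] [-1.393  0.053  1.614 -0.     1.476 -0.119] 0.9980939789252076 [-0.3  0.1 -1.1]
```

View pics/w1.png

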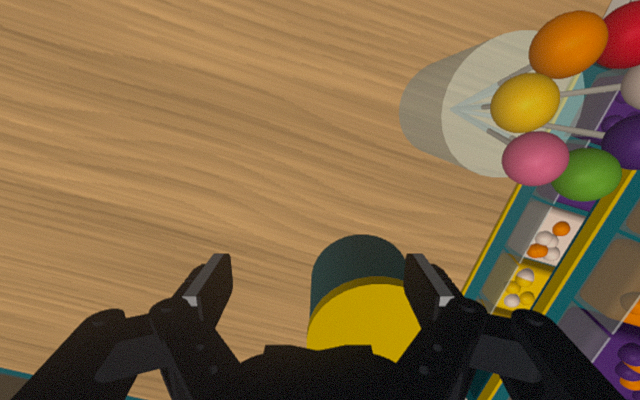

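The rows need every key; nothing moved. The picture shows only the start spot: the yellow-lidded can at (360,310) and the lollipop jar at (490,100). I resend with all keys.

Call:
send_rows --rows '[{"x": 0.2, "y": -0.115, "z": -0.01, "wx": 0, "wy": 0, "wz": 0, "hand": 1}, {"x": 0.2, "y": -0.115, "z": -0.01, "wx": 0, "wy": 0, "wz": 0, "hand": 1}, {"x": 0.2, "y": -0.115, "z": -0.01, "wx": 0, "wy": 0, "wz": 0, "hand": 1}, {"x": 0.2, "y": -0.115, "z": -0.01, "wx": 0, "wy": 0, "wz": 0, "hand": 1}, {"x": 0.2, "y": -0.115, "z": -0.01, "wx": 0, "wy": 0, "wz": 0, "hand": 1}, {"x": 0.2, "y": -0.115, "z": -0.01, "wx": 0, "wy": 0, "wz": 0, "hand": 1}, {"x": 0.2, "y": -0.115, "z": -0.01, "wx": 0, "wy": 0, "wz": 0, "hand": 1}, {"x": 0.2, "y": -0.115, "z": -0.01, "wx": 0, "wy": 0, "wz": 0, "hand": 1}, {"x": 0.2, "y": -0.115, "z": -0.01, "wx": 0, "wy": 0, "wz": 0, "hand": 1}, {"x": 0.2, "y": -0.115, "z": -0.01, "wx": 0, "wy": 0, "wz": 0, "hand": 1}]'

```text
time: 0.98
tool_pos: [0.42, -0.3434, 0.2461]
tool_rot: [-0.0, 0.989, 0.148, -0.0]
contact_force: [1.0, -0.5, -0.3]
gripper_width: 1.001
grasp_force: 0.0
```

Call:
send_rows --rows '[{"x": 0.2, "y": -0.115, "z": -0.01, "wx": 0, "wy": 0, "wz": 0, "hand": 1}, {"x": 0.2, "y": -0.115, "z": -0.01, "wx": 0, "wy": 0, "wz": 0, "hand": 1}, {"x": 0.2, "y": -0.115, "z": -0.01, "wx": 0, "wy": 0, "wz": 0, "hand": 1}, {"x": 0.1, "y": -0.05, "z": 0, "wx": 0, "wy": 0, "wz": 0, "hand": 1}, {"x": 0, "y": 0, "z": 0, "wx": 0, "wy": 0, "wz": 0, "hand": 1}, {"x": 0, "y": 0, "z": 0, "wx": 0, "wy": 0, "wz": 0, "hand": 1}, {"x": 0, "y": 0, "z": 0, "wx": 0, "wy": 0, "wz": 0, "hand": 1}, {"x": 0, "y": 0, "z": 0, "wx": 0, "wy": 0, "wz": 0, "hand": 1}, {"x": 0, "y": 0, "z": 0, "wx": 0, "wy": 0, "wz": 0, "hand": 1}, {"x": 0, "y": 0, "z": 0, "wx": 0, "wy": 0, "wz": 0, "hand": 1}]'

```text
time: 1.82
tool_pos: [0.5017, -0.2584, 0.2508]
tool_rot: [0.0, 0.989, 0.147, -0.0]
contact_force: [0.8, -0.2, -0.2]
gripper_width: 1.0
grasp_force: 0.0
```

```bash
python3 snap.py w2
```

```text
1.8167 [ 0.5017 -0.2584  0.2508] [-0.607 -0.103  1.733 -0.     1.511  0.668] 0.9999841524618018 [ 0.8 -0.2 -0.2]
```

View pics/w2.png

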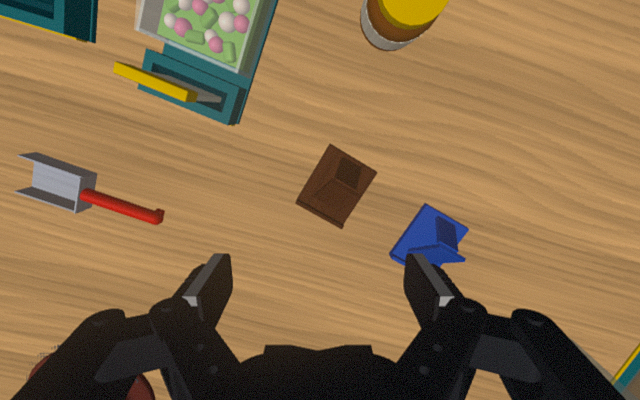

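The wrist picture shows the easel at (337,186), the blue decoy at (430,235), the scoop, and bin2 with its sign. I enlarge the easel to find its lip.

```bash
python3 - <<'E'
import cv2
im=cv2.imread("pics/w2.png")[132:240,285:390]
im=cv2.convertScaleAbs(im,alpha=2,beta=0)
cv2.imwrite("pics/c2.png",cv2.resize(im,None,fx=5.5,fy=5.5,interpolation=cv2.INTER_CUBIC))
E
```

```text
(no output)
```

View pics/c2.png

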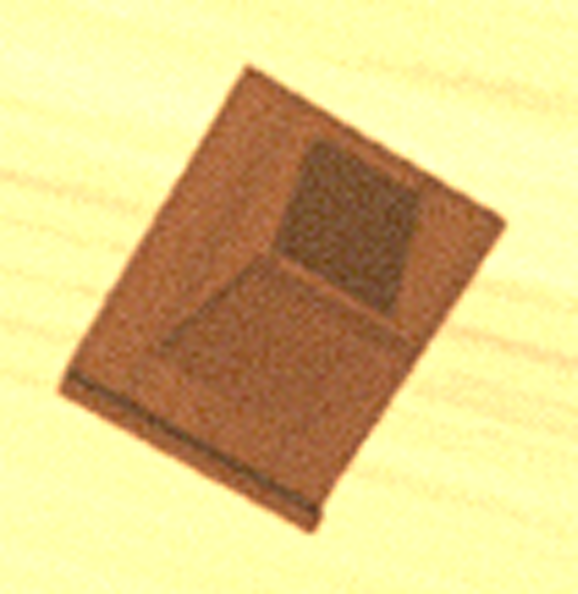

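The lip edge is at the lower left, crop (60,385)-(315,520), and the board leans to the upper right, which is easel +x. I fit the easel, then move over the slot and jig.

```bash
python3 - <<'E'
from h import *
import pickle
c=pickle.load(open("pics/w2.pkl","rb"))
ob=[((0,.02,.010),(160,350)),((.0402,.02,.0673),(268,256)),((.0402,-.02,.0673),(410,345)),((-.012,.037,.010),(72,370)),((-.012,-.037,.010),(321,507)),
((None,.037,.010),(250,66)),((None,-.037,.010),(505,222))]
def f(p,full=False):
    o=[]
    for q,uv in ob:
        x=p[3] if q[0] is None else q[0]
        o+=list(proj(c,P(p,(x,q[1],q[2])))-(285+uv[0]/5.5,132+uv[1]/5.5))
    return np.array(o)
r=least_squares(f,[.46,-.29,-.2,.06],loss="soft_l1",f_scale=.5);print(r.x.round(4),r.fun.reshape(-1,2).round(1))
# from top: easel corners
s,p,rr=st()
jig=np.array([.4199,.2579,.2604])
plan(np.array([.50,.20,.25]),mat([0,0,-1],P(jig,(0,-1,0))-P(jig,(0,0,0))))
E
```

```text
[ 0.4619 -0.2824 -0.2415  0.0703] [[-0.6 -0.2]
 [-3.   1.7]
 [ 0.7  2.7]
 [ 0.1 -2.7]
 [ 1.  -1.6]
 [-0.7 -0.3]
 [ 0.7  0.3]]
shift0 [ 0.878 -2.926  0.005] | in end axes [ 0.775 -2.955  0.005] | turn [0.    0.    0.045] rows 11.0 0.3
```

Call:
send_rows --rows '[{"x": 0.042, "y": -0.228, "z": 0, "wx": 0, "wy": 0, "wz": 0.045, "hand": 1}, {"x": 0.042, "y": -0.228, "z": 0, "wx": 0, "wy": 0, "wz": 0, "hand": 1}, {"x": 0.042, "y": -0.228, "z": 0, "wx": 0, "wy": 0, "wz": 0, "hand": 1}, {"x": 0.042, "y": -0.228, "z": 0, "wx": 0, "wy": 0, "wz": 0, "hand": 1}, {"x": 0.042, "y": -0.228, "z": 0, "wx": 0, "wy": 0, "wz": 0, "hand": 1}, {"x": 0.042, "y": -0.228, "z": 0, "wx": 0, "wy": 0, "wz": 0, "hand": 1}, {"x": 0.042, "y": -0.228, "z": 0, "wx": 0, "wy": 0, "wz": 0, "hand": 1}, {"x": 0.042, "y": -0.228, "z": 0, "wx": 0, "wy": 0, "wz": 0, "hand": 1}, {"x": 0.042, "y": -0.228, "z": 0, "wx": 0, "wy": 0, "wz": 0, "hand": 1}, {"x": 0.042, "y": -0.228, "z": 0, "wx": 0, "wy": 0, "wz": 0, "hand": 1}]'

```text
time: 2.7
tool_pos: [0.4731, 0.0902, 0.2511]
tool_rot: [0.0, 0.992, 0.13, 0.0]
contact_force: [0.8, -0.2, 0.3]
gripper_width: 1.001
grasp_force: 0.0
```

Call:
send_rows --rows '[{"x": 0.042, "y": -0.228, "z": 0, "wx": 0, "wy": 0, "wz": 0, "hand": 1}, {"x": 0.042, "y": -0.228, "z": 0, "wx": 0, "wy": 0, "wz": 0, "hand": 1}, {"x": 0.042, "y": -0.228, "z": 0, "wx": 0, "wy": 0, "wz": 0, "hand": -1}, {"x": 0, "y": 0, "z": 0, "wx": 0, "wy": 0, "wz": 0, "hand": -1}, {"x": 0, "y": 0, "z": 0, "wx": 0, "wy": 0, "wz": 0, "hand": -1}, {"x": 0, "y": 0, "z": 0, "wx": 0, "wy": 0, "wz": 0, "hand": -1}, {"x": 0, "y": 0, "z": 0, "wx": 0, "wy": 0, "wz": 0, "hand": -1}, {"x": 0, "y": 0, "z": 0, "wx": 0, "wy": 0, "wz": 0, "hand": -1}, {"x": 0, "y": 0, "z": 0, "wx": 0, "wy": 0, "wz": 0, "hand": -1}, {"x": 0, "y": 0, "z": 0, "wx": 0, "wy": 0, "wz": 0, "hand": -1}]'

```text
time: 3.53
tool_pos: [0.4655, 0.1921, 0.2509]
tool_rot: [-0.0, 0.992, 0.13, 0.0]
contact_force: [-0.8, 0.2, -0.2]
gripper_width: 0.004
grasp_force: 0.0
```

```bash
python3 snap.py w3; python3 -c "
import cv2
im=cv2.imread('pics/w3.png')[0:290,130:510]
cv2.imwrite('pics/w3c.png',cv2.resize(im,None,fx=2.05,fy=2.05,interpolation=cv2.INTER_CUBIC));print(im.shape)"
```

```text
3.5333 [0.4655 0.1921 0.2509] [ 0.244 -0.255  1.866  0.     1.53   1.555] 0.003974118938523606 [-0.8  0.2 -0.2]
(290, 380, 3)
```

View pics/w3c.png

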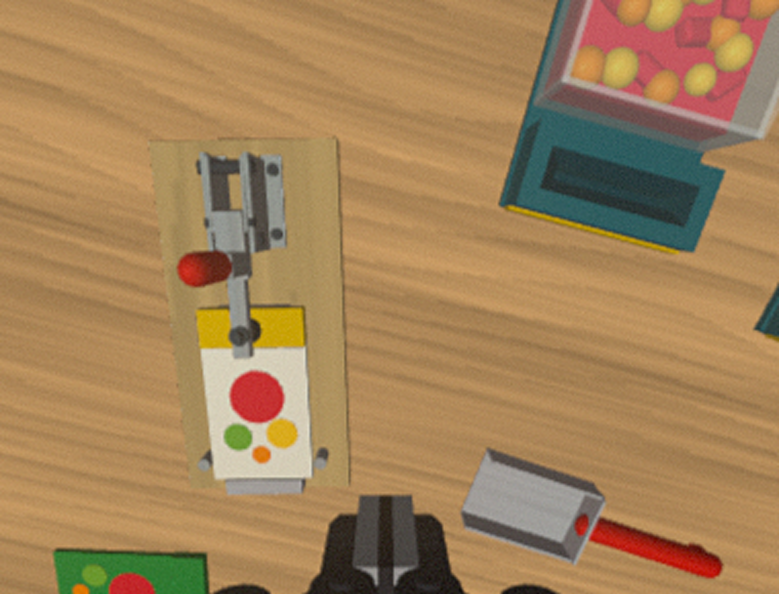

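The wrist crop shows the lying sign with foot corners at (215,478) and (313,478), the cap at (250,328), the clamp's red handle top at (190,270), and the slot mouth at corners (553,147), (702,188), (690,226) and (541,189). I fit the poses.

```bash
cat > fit3.py <<'E'
from h import *
import pickle
c=pickle.load(open("pics/w3.pkl","rb"));T=calibration("top")
S=lambda u,v:(130+u/2.05,v/2.05)
sg=[((-.055,.032,.032),(215,478)),((-.055,-.032,.032),(313,478)),((.031,.032,.034),(200,348)),((.031,-.032,.034),(305,347)),((.055,.032,.036),(197,309)),((.055,-.032,.036),(303,306))]
sp,e=fit([(c,q,S(*uv)) for q,uv in sg],[.42,.26,.26]);print("sign",sp.round(4),e)
jp,e=fit([(c,q,S(*uv)) for q,uv in [((.15,.055,.012),(150,141)),((.15,-.055,.012),(336,140)),((-.07,.055,.012),(190,486)),((-.07,-.055,.012),(347,484))]],[.42,.26,.26]);print("jig",jp.round(4),e)
h=[proj(c,P(jp,(.082,y,.133)))for y in (0,.015,.02)];print("handle top pred",[((a[0]-130)*2.05,a[1]*2.05) for a in h])
sl=[((.011,.042,.045),(553,147)),((.011,-.042,.045),(702,188)),((-.011,-.042,.045),(690,226)),((-.011,.042,.045),(541,189))]
b,e=fit([(c,q,S(*uv)) for q,uv in sl],[.59,.09,0]);print("slot",b.round(4),e)
for q in [(.022,.052,.045),(-.022,.052,.045),(-.022,-.052,.045),(.022,-.052,.045)]:
    a=proj(c,P(b,q));print(((a-[130,0])*2.05).round(0),(proj(T,P(b,q))-[200,95])*4)
E
python3 fit3.py
```

```text
sign [0.4205 0.2621 0.272 ] 1.0236297826286602
jig [0.4193 0.2635 0.2694] 1.2761553785048818
handle top pred [(np.float64(191.75567441767953), np.float64(275.7471233146864)), (np.float64(156.29333950361234), np.float64(276.11785691772195)), (np.float64(144.47509031224118), np.float64(276.2414083453112))]
slot [0.5906 0.0924 0.0273] 1.4894646339555493
[542. 120.] [252.26536997 259.96875437]
[518. 206.] [253.36664076 308.69028661]
[696. 251.] [372.0026805  303.66924781]
[727. 169.] [370.33810544 254.95552829]
```

```bash
cat >> h.py <<'E'
J=np.array([.4200,.2627,.270]);SL=np.array([.5906,.0924,.0273]);EA=np.array([.4617,-.283,-.2400])
def ax(pose,v): return P(pose,v)-P(pose,(0,0,0))
E
python3 - <<'E'
from h import *
r=mat([0,0,-1],ax(J,(0,-1,0)))
plan(P(J,(.045,0,.16)),r)
E
```

```text
shift0 [ 0.128 -0.534  0.606] | in end axes [ 0.133 -0.533  0.606] | turn [ 0.    -0.    -0.012] rows 2.9 0.1
```

Call:
send_rows --rows '[{"x": 0.02, "y": -0.11, "z": 0.06, "wx": 0, "wy": 0, "wz": -0.012, "hand": -1}, {"x": 0.028, "y": -0.106, "z": 0.1, "wx": 0, "wy": 0, "wz": 0, "hand": -1}, {"x": 0.028, "y": -0.106, "z": 0.15, "wx": 0, "wy": 0, "wz": 0, "hand": -1}, {"x": 0.028, "y": -0.106, "z": 0.15, "wx": 0, "wy": 0, "wz": 0, "hand": -1}, {"x": 0.028, "y": -0.106, "z": 0.146, "wx": 0, "wy": 0, "wz": 0, "hand": -1}, {"x": 0, "y": 0, "z": 0.12, "wx": 0, "wy": 0, "wz": 0, "hand": -1}, {"x": 0, "y": 0, "z": 0.12, "wx": 0, "wy": 0, "wz": 0, "hand": -1}, {"x": 0, "y": 0, "z": 0.08, "wx": 0, "wy": 0, "wz": 0, "hand": -1}, {"x": 0.033, "y": 0, "z": 0, "wx": 0, "wy": 0, "wz": 0, "hand": -1}, {"x": 0, "y": 0, "z": 0, "wx": 0, "wy": 0, "wz": 0, "hand": -1}]'

```text
time: 4.42
tool_pos: [0.4684, 0.2765, 0.1118]
tool_rot: [0.0, 0.991, 0.135, -0.0]
contact_force: [0.1, 0.2, 0.8]
gripper_width: 0.001
grasp_force: 0.0
```

Call:
send_rows --rows '[{"x": 0.06, "y": 0, "z": 0, "wx": 0, "wy": 0, "wz": 0, "hand": -1}, {"x": 0.03, "y": 0, "z": 0, "wx": 0, "wy": 0, "wz": 0, "hand": -1}, {"x": 0.054, "y": 0, "z": -0.02, "wx": 0, "wy": 0, "wz": 0, "hand": -1}, {"x": 0.045, "y": 0, "z": 0, "wx": 0, "wy": 0, "wz": 0, "hand": -1}, {"x": 0.045, "y": 0, "z": 0.003, "wx": 0, "wy": 0, "wz": 0, "hand": -1}, {"x": 0.07, "y": 0, "z": 0.01, "wx": 0, "wy": 0, "wz": 0, "hand": -1}, {"x": 0.07, "y": 0, "z": 0.017, "wx": 0, "wy": 0, "wz": 0, "hand": -1}, {"x": 0.074, "y": 0, "z": 0.033, "wx": 0, "wy": 0, "wz": 0, "hand": -1}, {"x": 0.073, "y": 0, "z": 0.042, "wx": 0, "wy": 0, "wz": 0, "hand": -1}, {"x": 0.05, "y": 0, "z": 0.043, "wx": 0, "wy": 0, "wz": 0, "hand": -1}]'

```text
time: 5.25
tool_pos: [0.5522, 0.3003, 0.0932]
tool_rot: [-0.0, 0.991, 0.135, 0.001]
contact_force: [-0.2, 0.1, 0.9]
gripper_width: -0.0
grasp_force: 0.7
```

Call:
send_rows --rows '[{"x": 0.048, "y": 0, "z": 0.046, "wx": 0, "wy": 0, "wz": 0, "hand": -1}, {"x": 0.035, "y": 0, "z": 0.043, "wx": 0, "wy": 0, "wz": 0, "hand": -1}, {"x": 0.034, "y": 0, "z": 0.042, "wx": 0, "wy": 0, "wz": 0, "hand": -1}, {"x": 0.02, "y": 0, "z": 0.016, "wx": 0, "wy": 0, "wz": 0, "hand": -1}, {"x": 0, "y": 0, "z": 0, "wx": 0, "wy": 0, "wz": 0, "hand": -1}, {"x": 0, "y": 0, "z": 0, "wx": 0, "wy": 0, "wz": 0, "hand": -1}, {"x": 0, "y": 0, "z": -0.1, "wx": 0, "wy": 0, "wz": 0, "hand": -1}, {"x": 0, "y": 0, "z": -0.2, "wx": 0, "wy": 0, "wz": 0, "hand": -1}, {"x": 0, "y": 0, "z": -0.2, "wx": 0, "wy": 0, "wz": 0, "hand": -1}, {"x": 0, "y": 0, "z": -0.2, "wx": 0, "wy": 0, "wz": 0, "hand": -1}]'

```text
time: 6.08
tool_pos: [0.5694, 0.3049, 0.1763]
tool_rot: [0.0, 0.991, 0.135, -0.001]
contact_force: [-0.3, 0.2, 0.9]
gripper_width: 0.002
grasp_force: 0.0
```

```bash
python3 - <<'E'
from h import *
s,p,r=st();print(p,s["joint_pos"].round(3))
plan(P(J,(-.005,0,.17)),mat([0,0,-1],ax(J,(0,-1,0))))
E
```

```text
[0.56944991 0.30487395 0.17633178] [ 0.376  0.14   1.612 -0.     1.391  1.676]
shift0 [-1.068  0.004  0.044] | in end axes [-1.069  0.005  0.042] | turn [0.    0.002 0.001] rows 3.8 0.0
```

Call:
send_rows --rows '[{"x": -0.2, "y": 0, "z": 0, "wx": 0, "wy": 0, "wz": 0, "hand": -1}, {"x": -0.22, "y": 0, "z": 0, "wx": 0, "wy": 0, "wz": 0, "hand": 1}, {"x": -0.22, "y": 0, "z": 0, "wx": 0, "wy": 0, "wz": 0, "hand": 1}, {"x": -0.22, "y": 0, "z": 0, "wx": 0, "wy": 0, "wz": 0, "hand": 1}, {"x": -0.208, "y": 0.004, "z": 0.042, "wx": 0, "wy": 0, "wz": 0, "hand": 1}, {"x": 0, "y": 0, "z": 0, "wx": 0, "wy": 0, "wz": 0, "hand": 1}, {"x": 0, "y": 0, "z": 0, "wx": 0, "wy": 0, "wz": 0, "hand": 1}, {"x": 0, "y": 0, "z": 0, "wx": 0, "wy": 0, "wz": 0, "hand": 1}, {"x": 0, "y": 0, "z": 0, "wx": 0, "wy": 0, "wz": 0, "hand": 1}, {"x": 0, "y": 0, "z": 0, "wx": 0, "wy": 0, "wz": 0, "hand": 1}]'

```text
time: 6.92
tool_pos: [0.4173, 0.2621, 0.1702]
tool_rot: [-0.0, 0.991, 0.135, 0.001]
contact_force: [1.0, 0.3, 1.2]
gripper_width: 1.0
grasp_force: 0.0
```

```bash
python3 snap.py w4; python3 - <<'E'
from h import *
a=cv2.imread('pics/w4.png');b=cv2.resize(grab_frame("scene")[190:270,370:450],(400,400),interpolation=cv2.INTER_CUBIC)
cv2.imwrite('pics/m4.png',np.hstack([cv2.resize(a[:,80:560],(400,333)),b[:333]]))
plan(P(J,(-.003,0,.012)),mat([0,0,-1],ax(J,(0,-1,0))))
E
```

```text
6.9167 [0.4173 0.2621 0.1702] [ 0.41  -0.227  1.978 -0.     1.389  1.71 ] 1.0004992851676173 [1.  0.3 1.2]
shift0 [0.000e+00 1.000e-03 1.052e+00] | in end axes [1.000e-03 1.000e-03 1.052e+00] | turn [ 0.    -0.001  0.001] rows 3.8 0.0
```

View pics/m4.png

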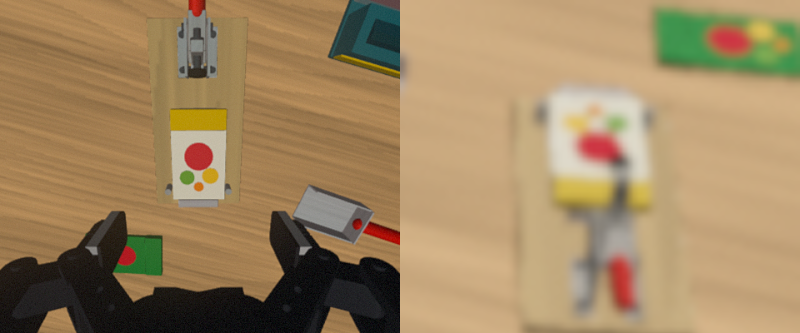

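The clamp is open: its arm points up at (197,70) and the handle lies back at the top. The sign is intact at (198,155). I go down onto its long sides.

Call:
send_rows --rows '[{"x": -0.033, "y": 0, "z": 0.15, "wx": 0, "wy": 0, "wz": 0, "hand": 1}, {"x": 0, "y": 0, "z": 0.2, "wx": 0, "wy": 0, "wz": 0, "hand": 1}, {"x": 0, "y": 0, "z": 0.2, "wx": 0, "wy": 0, "wz": 0, "hand": 1}, {"x": 0, "y": 0, "z": 0.2, "wx": 0, "wy": 0, "wz": 0, "hand": 1}, {"x": 0, "y": 0, "z": 0.15, "wx": 0, "wy": 0, "wz": 0, "hand": 1}, {"x": 0, "y": 0, "z": 0.1, "wx": 0, "wy": 0, "wz": 0, "hand": 1}, {"x": 0, "y": 0, "z": 0.061, "wx": 0, "wy": 0, "wz": 0, "hand": 1}, {"x": 0, "y": 0, "z": 0, "wx": 0, "wy": 0, "wz": 0, "hand": 1}, {"x": 0, "y": 0, "z": 0, "wx": 0, "wy": 0, "wz": 0, "hand": -1}, {"x": 0, "y": 0, "z": 0, "wx": 0, "wy": 0, "wz": 0, "hand": -1}]'

```text
time: 7.85
tool_pos: [0.4125, 0.2609, 0.0116]
tool_rot: [-0.0, 0.991, 0.135, 0.001]
contact_force: [0.0, -3.6, 0.9]
gripper_width: 0.749
grasp_force: 1.3
```

Call:
send_rows --rows '[{"x": 0, "y": 0, "z": 0, "wx": 0, "wy": 0, "wz": 0, "hand": -1}, {"x": 0, "y": 0, "z": 0, "wx": 0, "wy": 0, "wz": 0, "hand": -1}, {"x": 0, "y": 0, "z": 0, "wx": 0, "wy": 0, "wz": 0, "hand": -1}, {"x": 0, "y": 0, "z": 0, "wx": 0, "wy": 0, "wz": 0, "hand": -1}, {"x": 0, "y": 0, "z": 0, "wx": 0, "wy": 0, "wz": 0, "hand": -1}, {"x": 0, "y": 0, "z": 0, "wx": 0, "wy": 0, "wz": 0, "hand": -1}, {"x": 0, "y": 0, "z": 0, "wx": 0, "wy": 0, "wz": 0, "hand": -1}, {"x": 0, "y": 0, "z": 0, "wx": 0, "wy": 0, "wz": 0, "hand": -1}, {"x": 0, "y": 0, "z": 0, "wx": 0, "wy": 0, "wz": 0, "hand": -1}, {"x": 0, "y": 0, "z": 0, "wx": 0, "wy": 0, "wz": 0, "hand": -1}]'

```text
time: 8.68
tool_pos: [0.4129, 0.2611, 0.0122]
tool_rot: [-0.0, 0.991, 0.135, 0.002]
contact_force: [1.0, 0.7, 6.3]
gripper_width: 0.729
grasp_force: 65.9
```

Call:
send_rows --rows '[{"x": 0, "y": 0, "z": -0.04, "wx": 0, "wy": 0, "wz": 0, "hand": -1}, {"x": 0, "y": 0, "z": -0.06, "wx": 0, "wy": 0, "wz": 0, "hand": -1}, {"x": 0, "y": 0, "z": -0.1, "wx": 0, "wy": 0, "wz": 0, "hand": -1}, {"x": 0, "y": 0, "z": -0.15, "wx": 0, "wy": 0, "wz": 0, "hand": -1}, {"x": 0, "y": 0, "z": -0.2, "wx": 0, "wy": 0, "wz": 0, "hand": -1}, {"x": 0, "y": 0, "z": -0.2, "wx": 0, "wy": 0, "wz": 0, "hand": -1}, {"x": 0, "y": 0, "z": -0.2, "wx": 0, "wy": 0, "wz": 0, "hand": -1}, {"x": 0, "y": 0, "z": -0.2, "wx": 0, "wy": 0, "wz": 0, "hand": -1}, {"x": 0, "y": 0, "z": -0.2, "wx": 0, "wy": 0, "wz": 0, "hand": -1}, {"x": 0, "y": 0, "z": -0.1, "wx": 0, "wy": 0, "wz": 0, "hand": -1}]'

```text
time: 9.52
tool_pos: [0.4122, 0.2609, 0.2327]
tool_rot: [-0.001, 0.991, 0.135, 0.003]
contact_force: [0.5, 1.1, -0.2]
gripper_width: 0.721
grasp_force: 65.6
```

```bash
python3 - <<'E'
from h import *
s,p,r=st();print(p,s["joint_pos"].round(3),s["grasp_force"],s["gripper_width"])
# sign pose in tool: at grasp jig sign origin (foot, mid thickness) = J(-.055,0,.029), TCP was (.4129,.2611,.0122)
print(r.as_matrix().T@(P(J,(-.055,0,.029))-np.array([.4129,.2611,.0122])))
# fit kinematics guess
E
cat > kin.py <<'E'
from h import *
# poses: joints, tcp recorded (tool down)
D=[([-1.39297971,.0533616,1.61430328,0,1.47602964,-.119],(.18269,-.59704,.23005)),([-.607,-.103,1.733,0,1.511,.668],(.5017,-.2584,.2508)),
([.244,-.255,1.866,0,1.53,1.555],(.4655,.1921,.2509)),([.376,.14,1.612,0,1.391,1.676],(.56945,.30487,.17633)),([.41,-.227,1.978,0,1.389,1.71],(.4173,.2621,.1702))]
def fk(q,k):
    # k: a1,h,L2,d3,L4,d6 ; pitch chain in plane, q=0 up
    h,a1,L2,a3,L4,d6=k
    Rz=R.from_euler('z',q[0]);p=np.array([0,0,h])+Rz.apply([a1,0,0])
    A=Rz*R.from_euler('y',q[1]);p=p+A.apply([0,0,L2])
    A=A*R.from_euler('y',q[2]);p=p+A.apply([a3,0,L4])
    A=A*R.from_euler('z',q[3])*R.from_euler('y',q[4])*R.from_euler('z',q[5]);p=p+A.apply([0,0,d6])
    return p,A
if __name__=="__main__":
    f=lambda k:np.ravel([fk(q,np.r_[k[:5],k[5]])[0]-t for q,t in D])
    for x0 in ([.3,0,.4,0,.4,.25],[.4,.1,.45,.05,.45,.3]):
        s=least_squares(f,x0);print(s.x.round(4),abs(s.fun).max())
    s,p,r=st();print(fk(s["joint_pos"],[0]*6)[1].as_matrix().round(2),r.as_matrix().round(2))
E
python3 kin.py
```

```text
[0.41215319 0.26090002 0.23271423] [ 0.412 -0.291  1.925  0.     1.501  1.711] 65.62991380691528 0.7208703560016597
[-0.04762964  0.0002908  -0.01708488]
[ 0.2237 -0.0017  0.4264  0.0965  0.6116  0.2644] 0.07303938693289835
[ 0.2237 -0.0017  0.4264  0.0965  0.6116  0.2644] 0.073039384034157
[[-0.27  0.96  0.01]
 [ 0.96  0.27  0.  ]
 [ 0.    0.01 -1.  ]] [[ 0.96  0.27  0.01]
 [ 0.27 -0.96  0.  ]
 [ 0.01 -0.   -1.  ]]
```

```bash
cat > kin.py <<'E'
from h import *
D=[([-1.39297971,.0533616,1.61430328,0,1.47602964,-.119],(.18269,-.59704,.23005)),([-.607,-.103,1.733,0,1.511,.668],(.5017,-.2584,.2508)),
([.244,-.255,1.866,0,1.53,1.555],(.4655,.1921,.2509)),([.376,.14,1.612,0,1.391,1.676],(.56945,.30487,.17633)),([.41,-.227,1.978,0,1.389,1.71],(.4173,.2621,.1702)),([.412,-.291,1.925,0,1.501,1.711],(.41215,.2609,.23271))]
LIM=np.array([[-3.01,3.01],[-1.01,2.22],[.06,2.58],[-1.02,4.17],[.09,2.62],[-3.14,3.14]])
def fk(q,k):
    h,a1,L2,a3,L4,d6,b=k
    Rz=R.from_euler('z',q[0]);p=np.array([0,0,h])+Rz.apply([a1,b,0])
    A=Rz*R.from_euler('y',q[1]);p=p+A.apply([0,0,L2])
    A=A*R.from_euler('y',q[2]);p=p+A.apply([a3,0,L4])
    A=A*R.from_euler('z',q[3])*R.from_euler('y',q[4])*R.from_euler('z',q[5]+np.pi/2);p=p+A.apply([0,0,d6])
    return p,A
f=lambda k:np.ravel([fk(q,k)[0]-t for q,t in D])
S=least_squares(lambda k:np.r_[f(k),1e-3*(k-np.array([.3,0,.45,0,.45,.25,.07]))],[.3,0,.45,0,.45,.25,.07]);K=S.x
def ik(p,r,q0):
    def g(q):
        a,A=fk(q,K);return np.r_[(a-p)*5,(A.inv()*r).as_rotvec()]
    s=least_squares(g,np.clip(q0,LIM[:,0]+.01,LIM[:,1]-.01),bounds=(LIM[:,0],LIM[:,1]));return s.x.round(3),abs(s.fun).max().round(4)
if __name__=="__main__":
    print(K.round(4),abs(f(K)).max())
    s,p,r=st();q=s["joint_pos"]
    print((fk(q,K)[1].inv()*r).magnitude(),abs(fk(q,K)[0]-p).max())
    # easel placement: sign z=(cos55,sin55), tool x = sign z, tool z = sign x
    a=np.deg2rad(55);e=lambda v:ax(EA,v)
    sz=e((np.cos(a),0,0))+[0,0,np.sin(a)];sx=e((np.sin(a),0,0))-[0,0,np.cos(a)];
    rt=mat(sx,-e((0,1,0)))
    foot=P(EA,(0,0,.010))-sx*.003
    so=np.array([-.0476,.0003,-.0171])
    tcp=foot-rt.apply(so);print("place tcp",tcp.round(4),ik(tcp,rt,q));print("hover",ik(tcp+[0,0,.1]-.03*sx,rt,q))
    # slot lean back 17deg and cap grasp, tool z=-sign z; tool y=+-x
    for sg in (1,-1):
        rc=mat(-sz,sg*sx);tc=foot+sz*(.098-.0187);print("capgrasp",sg,ik(tc,rc,q))
        rs=mat([0,0,-1],sg*ax(SL,(1,0,0)));print("slot",sg,ik(P(SL,(0,0,.045-.033+.08)),rs,q))
        l=np.deg2rad(17)
        for d in (1,-1):
            z=ax(SL,(d*np.sin(l),0,0))+[0,0,np.cos(l)];print(" lean",d,ik(P(SL,(0,0,.04))+z*.08,mat(-z,sg*ax(SL,(1,0,0))),q))
E
python3 kin.py
```

```text
[ 0.249  -0.0014  0.4267  0.0968  0.6114  0.2897  0.0741] 0.00032509157902133046
5.595627073870433e-16 0.0001507440581172137
place tcp [ 0.4995 -0.2919  0.0409] (array([-0.928, -0.136,  2.399,  1.498,  0.549, -0.355]), np.float64(0.0))
hover (array([-0.975, -0.532,  2.438,  1.014,  0.704,  0.206]), np.float64(0.0))
capgrasp 1 (array([-0.564,  0.501,  1.436, -0.188,  1.787, -0.309]), np.float64(0.0))
slot 1 (array([ 0.031,  0.114,  1.79 , -0.   ,  1.238,  0.004]), np.float64(0.0))
 lean 1 (array([3.000e-02, 3.350e-01, 1.510e+00, 1.000e-03, 1.594e+00, 3.000e-03]), np.float64(0.0))
 lean -1 (array([ 3.200e-02, -1.580e-01,  2.035e+00, -2.000e-03,  9.680e-01,
        5.000e-03]), np.float64(0.0))
capgrasp -1 (array([-0.564,  0.501,  1.436, -0.188,  1.787,  2.833]), np.float64(0.0))
slot -1 (array([2.900e-02, 1.130e-01, 1.790e+00, 3.000e-03, 1.238e+00, 3.140e+00]), np.float64(0.0029))
 lean 1 (array([2.900e-02, 3.350e-01, 1.510e+00, 2.000e-03, 1.594e+00, 3.140e+00]), np.float64(0.0037))
 lean -1 (array([ 3.000e-02, -1.580e-01,  2.036e+00,  3.000e-03,  9.680e-01,
        3.140e+00]), np.float64(0.003))
```

```bash
cat > sim.py <<'E'
from kin import *
V=np.array([2.57,2.57,3.14,3.14,3.14,3.14])*.7/12
def walk(q,p,r,legs,verbose=True):
    """legs: (p1,r1,n) straight/slerp; reports worst joint-step ratio to the cap, per leg"""
    for p1,r1,n in legs:
        w=(r.inv()*r1).as_rotvec();m=0;e=0
        qs=q
        for i in range(1,n+1):
            a,er=ik(p+(p1-p)*i/n,r*R.from_rotvec(w*i/n),qs);m=max(m,(abs(a-qs)/V).max());e=max(e,er);qs=a
        if verbose:print(n,"q",qs.round(2),"speed/cap",round(m,2),"err",e,"rot/row",round(np.degrees(np.linalg.norm(w))/n,1),"mm/row",round(1e3*np.linalg.norm(p1-p)/n,1))
        q,p,r=qs,p1,r1
    return q
E
cat > t1.py <<'E'
from sim import *
s,p,r=st();q=s["joint_pos"]
a=np.deg2rad(55);e=lambda v:ax(EA,v)
sz=e((np.cos(a),0,0))+[0,0,np.sin(a)];sx=e((np.sin(a),0,0))-[0,0,np.cos(a)];rt=mat(sx,-e((0,1,0)));r0=mat([0,0,-1],-e((0,1,0)))
tcp=P(EA,(0,0,.010))-sx*.003-rt.apply([-.0476,.0003,-.0171])
for hz in (.06,.10,.14):
    h=tcp+[0,0,hz]-.03*e((1,0,0))
    print("hover",h); walk(q,p,r,[(np.array([.50,-.25,.25]),r0,14),(h,rt,14),(tcp+[0,0,.02]-.012*e((1,0,0)),rt,6),(tcp,rt,6)])
E
python3 t1.py
```

```text
hover [ 0.47036987 -0.28481281  0.10090421]
14 q [-0.6  -0.12  1.75 -0.    1.51  1.21] speed/cap 0.55 err 0 rot/row 2.1 mm/row 37.0
14 q [-0.99 -0.41  2.47  1.19  0.64 -0.02] speed/cap 1.14 err 0 rot/row 3.9 mm/row 11.1
6 q [-0.95 -0.23  2.43  1.39  0.57 -0.24] speed/cap 0.2 err 0 rot/row 0.0 mm/row 7.3
6 q [-0.93 -0.14  2.4   1.5   0.55 -0.36] speed/cap 0.11 err 0 rot/row 0.0 mm/row 3.9
hover [ 0.47036987 -0.28481281  0.14090421]
14 q [-0.6  -0.12  1.75 -0.    1.51  1.21] speed/cap 0.55 err 0 rot/row 2.1 mm/row 37.0
14 q [-0.99 -0.51  2.46  1.06  0.69  0.14] speed/cap 0.92 err 0 rot/row 3.9 mm/row 8.4
6 q [-0.95 -0.23  2.43  1.39  0.57 -0.24] speed/cap 0.4 err 0 rot/row 0.0 mm/row 13.7
6 q [-0.93 -0.14  2.4   1.5   0.55 -0.36] speed/cap 0.11 err 0 rot/row 0.0 mm/row 3.9
hover [ 0.47036987 -0.28481281  0.18090421]
14 q [-0.6  -0.12  1.75 -0.    1.51  1.21] speed/cap 0.55 err 0 rot/row 2.1 mm/row 37.0
14 q [-0.99 -0.6   2.44  0.95  0.75  0.28] speed/cap 0.74 err 0 rot/row 3.9 mm/row 5.9
6 q [-0.95 -0.23  2.43  1.39  0.57 -0.24] speed/cap 0.58 err 0 rot/row 0.0 mm/row 20.2
6 q [-0.93 -0.14  2.4   1.5   0.55 -0.36] speed/cap 0.11 err 0 rot/row 0.0 mm/row 3.9
```

Call:
send_rows --rows '[{"x": 0, "y": 0, "z": 0, "wx": 0, "wy": 0, "wz": 0.13, "hand": -1}, {"x": 0, "y": 0, "z": 0, "wx": 0, "wy": 0, "wz": 0.13, "hand": -1}, {"x": 0, "y": 0, "z": 0, "wx": 0, "wy": 0, "wz": 0.13, "hand": -1}, {"x": 0, "y": 0, "z": 0, "wx": 0, "wy": 0, "wz": 0.13, "hand": -1}, {"x": 0, "y": 0, "z": 0, "wx": 0, "wy": 0, "wz": 0.13, "hand": -1}, {"x": 0.05, "y": 0.113, "z": -0.008, "wx": 0, "wy": 0, "wz": 0, "hand": -1}, {"x": 0.0986, "y": 0.2264, "z": -0.008, "wx": 0, "wy": 0, "wz": 0, "hand": -1}, {"x": 0.0986, "y": 0.2264, "z": -0.008, "wx": 0, "wy": 0, "wz": 0, "hand": -1}, {"x": 0.0986, "y": 0.2264, "z": -0.008, "wx": 0, "wy": 0, "wz": 0, "hand": -1}, {"x": 0.0986, "y": 0.2264, "z": -0.008, "wx": 0, "wy": 0, "wz": 0, "hand": -1}]'

```text
time: 10.35
tool_pos: [0.4391, 0.0948, 0.2341]
tool_rot: [-0.0, 0.993, -0.119, 0.0]
contact_force: [0.0, 0.7, 0.1]
gripper_width: 0.727
grasp_force: 65.6
```

Call:
send_rows --rows '[{"x": 0.0986, "y": 0.2264, "z": -0.008, "wx": 0, "wy": 0, "wz": 0, "hand": -1}, {"x": 0.0986, "y": 0.2264, "z": -0.008, "wx": 0, "wy": 0, "wz": 0, "hand": -1}, {"x": 0.0986, "y": 0.2264, "z": -0.008, "wx": 0, "wy": 0, "wz": 0, "hand": -1}, {"x": 0.0986, "y": 0.2264, "z": -0.008, "wx": 0, "wy": 0, "wz": 0, "hand": -1}, {"x": 0.0986, "y": 0.2264, "z": -0.008, "wx": 0, "wy": 0, "wz": 0, "hand": -1}, {"x": 0.0986, "y": 0.2264, "z": -0.008, "wx": 0, "wy": 0, "wz": 0, "hand": -1}, {"x": 0.0986, "y": 0.2264, "z": -0.008, "wx": 0, "wy": 0, "wz": 0, "hand": -1}, {"x": 0.0986, "y": 0.2264, "z": -0.008, "wx": 0, "wy": 0, "wz": 0, "hand": -1}, {"x": 0.0986, "y": 0.2264, "z": -0.008, "wx": 0, "wy": 0, "wz": 0, "hand": -1}, {"x": 0.05, "y": 0.113, "z": 0, "wx": 0, "wy": 0, "wz": 0, "hand": -1}]'

```text
time: 11.18
tool_pos: [0.4993, -0.2541, 0.2449]
tool_rot: [0.001, 0.993, -0.121, 0.0]
contact_force: [0.3, 1.1, -0.4]
gripper_width: 0.728
grasp_force: 65.7
```

```bash
cat >> sim.py <<'E'
def rows(segs,reach=None):
    """check hand-written segments (n, [x,y,z,wx,wy,wz]); shift in the row's start axes, then turn"""
    s,p,r=st();q=s["joint_pos"];m=0
    for n,u in segs:
        u=np.array(u,float)
        for _ in range(n):
            p=p+r.apply(u[:3]*.15);r=r*R.from_rotvec(u[3:]*np.pi/4);a,er=ik(p,r,q);m=max(m,(abs(a-q)/V).max(),er*1e3);q=a
    print("end",p.round(4),r.as_matrix()[:,2].round(3),q,"worst",round(m,2));return p,r
E
python3 - <<'E'
exec(open("t1.py").read().split("for hz")[0])
print(p,q.round(3),s["contact_force"])
h=tcp+[0,0,.14]-.03*e((1,0,0));plan(h,rt);print(h)
walk(q,p,r,[(h,rt,16)])
rows([(16,[0,0,0,0,-.0764,0])])
E
```

```text
[ 0.49933073 -0.25407865  0.24491789] [-6.030e-01 -1.100e-01  1.749e+00 -1.000e-03  1.501e+00  1.210e+00] [ 0.34854738  1.08447345 -0.37307138]
shift0 [-0.138  0.245  0.427] | in end axes [-0.429  0.245  0.131] | turn [ 0.003  1.222 -0.002] rows 1.8 7.7
[ 0.47036987 -0.28481281  0.18090421]
16 q [-0.99 -0.6   2.44  0.95  0.75  0.28] speed/cap 0.65 err 0 rot/row 3.4 mm/row 4.8
end [ 0.4993 -0.2541  0.2449] [-0.795  0.196 -0.574] [-0.496  0.512  1.248 -0.282  2.306  1.232] worst 0.29
```

Call:
send_rows --rows '[{"x": 0, "y": 0.015, "z": 0, "wx": 0, "wy": 0.04, "wz": 0, "hand": -1}, {"x": 0, "y": 0.015, "z": 0, "wx": 0, "wy": 0.07, "wz": 0, "hand": -1}, {"x": 0, "y": 0.015, "z": 0, "wx": 0, "wy": 0.07, "wz": 0, "hand": -1}, {"x": 0, "y": 0.015, "z": 0, "wx": 0, "wy": 0.07, "wz": 0, "hand": -1}, {"x": 0, "y": 0.015, "z": 0, "wx": 0, "wy": 0.07, "wz": 0, "hand": -1}, {"x": 0, "y": 0.015, "z": 0, "wx": 0, "wy": 0.07, "wz": 0, "hand": -1}, {"x": 0, "y": 0.015, "z": 0, "wx": 0, "wy": 0.07, "wz": 0, "hand": -1}, {"x": 0, "y": 0.015, "z": 0, "wx": 0, "wy": 0.07, "wz": 0, "hand": -1}, {"x": 0, "y": 0.015, "z": 0, "wx": 0, "wy": 0.07, "wz": 0, "hand": -1}, {"x": 0, "y": 0.015, "z": 0, "wx": 0, "wy": 0.07, "wz": 0, "hand": -1}]'

```text
time: 12.02
tool_pos: [0.4939, -0.2721, 0.2447]
tool_rot: [0.031, 0.958, -0.115, 0.259]
contact_force: [-0.8, 0.3, -0.7]
gripper_width: 0.729
grasp_force: 65.7
```

Call:
send_rows --rows '[{"x": 0, "y": 0.015, "z": 0, "wx": 0, "wy": 0.07, "wz": 0, "hand": -1}, {"x": 0, "y": 0.015, "z": 0, "wx": 0, "wy": 0.07, "wz": 0, "hand": -1}, {"x": 0, "y": 0.015, "z": 0, "wx": 0, "wy": 0.07, "wz": 0, "hand": -1}, {"x": 0, "y": 0.015, "z": 0, "wx": 0, "wy": 0.07, "wz": 0, "hand": -1}, {"x": 0, "y": 0.015, "z": 0, "wx": 0, "wy": 0.07, "wz": 0, "hand": -1}, {"x": 0, "y": 0.015, "z": 0, "wx": 0, "wy": 0.07, "wz": 0, "hand": -1}, {"x": 0, "y": 0.005, "z": 0, "wx": 0, "wy": 0.07, "wz": 0, "hand": -1}, {"x": 0, "y": 0, "z": 0, "wx": 0, "wy": 0.06, "wz": 0, "hand": -1}, {"x": 0, "y": 0, "z": 0, "wx": 0, "wy": 0, "wz": 0, "hand": -1}, {"x": 0, "y": 0, "z": 0, "wx": 0, "wy": 0, "wz": 0, "hand": -1}]'

```text
time: 12.85
tool_pos: [0.4904, -0.2858, 0.2437]
tool_rot: [0.055, 0.881, -0.106, 0.457]
contact_force: [1.2, -0.2, -1.3]
gripper_width: 0.731
grasp_force: 65.7
```

```bash
python3 - <<'E'
exec(open("t1.py").read().split("for hz")[0])
print(p,q.round(3),s["contact_force"],fk(q,K)[0]-p)
pre=tcp+[0,0,.02]-.014*e((1,0,0))
plan(pre,rt);plan(tcp,rt,pre,rt);walk(q,p,r,[(pre,rt,8),(tcp,rt,5)])
# top-view prediction for checks
E
python3 snap.py w5
```

```text
[ 0.49040765 -0.2858214   0.24366716] [-0.923 -0.605  2.322  0.824  0.78   0.478] [ 1.19429919 -0.24913136 -1.27081801] [ 0.00789456 -0.00183954  0.00403114]
shift0 [-1.01   0.026  0.682] | in end axes [-1.012  0.025  0.679] | turn [-0.001  0.005 -0.   ] rows 4.4 0.0
shift0 [-0.056  0.     0.153] | in end axes [-0.056  0.     0.153] | turn [0. 0. 0.] rows 0.6 0.0
8 q [-0.95 -0.24  2.43  1.38  0.58 -0.24] speed/cap 0.67 err 0 rot/row 0.0 mm/row 22.9
5 q [-0.93 -0.14  2.4   1.5   0.55 -0.36] speed/cap 0.14 err 0 rot/row 0.0 mm/row 4.9
12.85 [ 0.4904 -0.2858  0.2437] [-0.923 -0.605  2.322  0.824  0.78   0.478] 0.7307863442065765 [ 1.2 -0.2 -1.3]
```

Call:
send_rows --rows '[{"x": -0.08, "y": 0.003, "z": 0.05, "wx": 0, "wy": 0.004, "wz": 0, "hand": -1}, {"x": -0.14, "y": 0.003, "z": 0.095, "wx": 0, "wy": 0, "wz": 0, "hand": -1}, {"x": -0.14, "y": 0.003, "z": 0.095, "wx": 0, "wy": 0, "wz": 0, "hand": -1}, {"x": -0.14, "y": 0.003, "z": 0.095, "wx": 0, "wy": 0, "wz": 0, "hand": -1}, {"x": -0.14, "y": 0.003, "z": 0.095, "wx": 0, "wy": 0, "wz": 0, "hand": -1}, {"x": -0.14, "y": 0.003, "z": 0.095, "wx": 0, "wy": 0, "wz": 0, "hand": -1}, {"x": -0.14, "y": 0.003, "z": 0.095, "wx": 0, "wy": 0, "wz": 0, "hand": -1}, {"x": -0.092, "y": 0.003, "z": 0.059, "wx": 0, "wy": 0, "wz": 0, "hand": -1}, {"x": 0, "y": 0, "z": 0, "wx": 0, "wy": 0, "wz": 0, "hand": -1}, {"x": 0, "y": 0, "z": 0, "wx": 0, "wy": 0, "wz": 0, "hand": -1}]'

```text
time: 13.73
tool_pos: [0.4872, -0.2888, 0.0615]
tool_rot: [0.054, 0.881, -0.106, 0.459]
contact_force: [-0.3, 0.6, 0.6]
gripper_width: 0.732
grasp_force: 65.7
```

```bash
python3 - <<'E'
exec(open("t1.py").read().split("for hz")[0])
print(p,q.round(3),s["contact_force"].round(2))
plan(tcp+[0,0,.001]-.003*e((1,0,0)),rt);plan(tcp,rt)
a=grab_frame("scene")
# predicted outline points of easel and the sign in the scene crop
c=calibration("scene");x0,y0=215,150
b=a[y0:y0+75,x0:x0+100];cv2.imwrite("pics/e5.png",cv2.resize(b,None,fx=4,fy=4,interpolation=cv2.INTER_CUBIC))
w=grab_frame("wrist");cv2.imwrite("pics/w6.png",w)
cv2.imwrite("pics/m6.png",np.hstack([cv2.resize(w[:,100:540],(440,400)),cv2.resize(a[160:225,225:285],(360,400),interpolation=cv2.INTER_CUBIC)]))
E
```

```text
[ 0.48716713 -0.28880861  0.0615036 ] [-0.937 -0.225  2.415  1.377  0.567 -0.219] [-0.28  0.6   0.56]
shift0 [-0.07   0.001  0.128] | in end axes [-0.07   0.001  0.128] | turn [-0.002 -0.    -0.001] rows 0.5 0.0
shift0 [-0.064  0.001  0.148] | in end axes [-0.064  0.001  0.148] | turn [-0.002 -0.    -0.001] rows 0.6 0.0
```

View pics/m6.png

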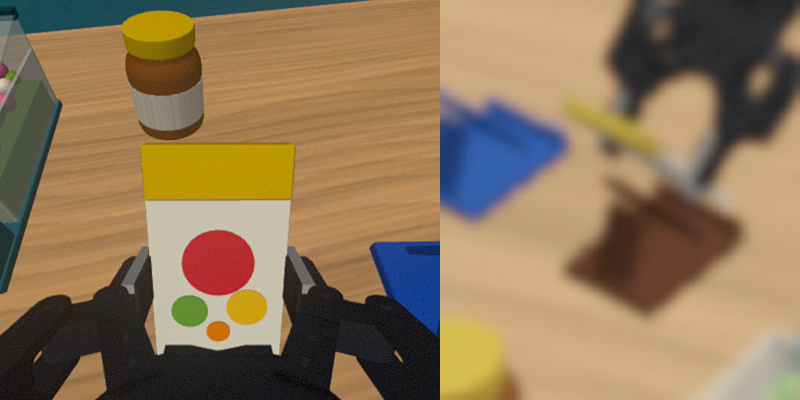

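The sign is held square and sits in front of the easel's back board (left: cap at (218,172); right: sign ahead of the board at (650,210)). I lower it onto the easel.

Call:
send_rows --rows '[{"x": -0.012, "y": 0, "z": 0.021, "wx": 0, "wy": 0, "wz": 0, "hand": -1}, {"x": -0.012, "y": 0, "z": 0.022, "wx": 0, "wy": 0, "wz": 0, "hand": -1}, {"x": -0.012, "y": 0, "z": 0.022, "wx": 0, "wy": 0, "wz": 0, "hand": -1}, {"x": -0.012, "y": 0, "z": 0.021, "wx": 0, "wy": 0, "wz": 0, "hand": -1}, {"x": -0.012, "y": 0, "z": 0.021, "wx": 0, "wy": 0, "wz": 0, "hand": -1}, {"x": -0.01, "y": 0, "z": 0.021, "wx": 0, "wy": 0, "wz": 0, "hand": -1}, {"x": 0, "y": 0, "z": 0, "wx": 0, "wy": 0, "wz": 0, "hand": -1}, {"x": 0, "y": 0, "z": 0, "wx": 0, "wy": 0, "wz": 0, "hand": -1}, {"x": 0, "y": 0, "z": 0, "wx": 0, "wy": 0, "wz": 0, "hand": -1}, {"x": 0, "y": 0, "z": 0, "wx": 0, "wy": 0, "wz": 0, "hand": -1}]'

```text
time: 14.67
tool_pos: [0.4963, -0.2913, 0.0422]
tool_rot: [0.055, 0.88, -0.106, 0.459]
contact_force: [0.1, -0.6, -1.1]
gripper_width: 0.727
grasp_force: 65.7
```

```bash
python3 - <<'E'
exec(open("t1.py").read().split("for hz")[0])
print(p,s["contact_force"].round(2),s["ft_torque"].round(3));plan(tcp,rt)
E
```

```text
[ 0.49625494 -0.29128592  0.04216464] [ 0.11 -0.63 -1.07] [ 0.119  0.497 -0.027]
shift0 [ 0.006 -0.001  0.023] | in end axes [ 0.006 -0.001  0.023] | turn [-0.    -0.002  0.   ] rows 0.1 0.0
```

Call:
send_rows --rows '[{"x": -0.004, "y": 0, "z": 0.003, "wx": 0, "wy": 0, "wz": 0, "hand": -1}, {"x": 0, "y": 0, "z": 0, "wx": 0, "wy": 0, "wz": 0, "hand": -1}, {"x": -0.004, "y": 0, "z": 0.003, "wx": 0, "wy": 0, "wz": 0, "hand": -1}, {"x": 0, "y": 0, "z": 0, "wx": 0, "wy": 0, "wz": 0, "hand": -1}, {"x": -0.004, "y": 0, "z": 0.003, "wx": 0, "wy": 0, "wz": 0, "hand": -1}, {"x": 0, "y": 0, "z": 0, "wx": 0, "wy": 0, "wz": 0, "hand": -1}, {"x": 0, "y": 0, "z": 0, "wx": 0, "wy": 0, "wz": 0, "hand": -1}, {"x": 0, "y": 0, "z": 0, "wx": 0, "wy": 0, "wz": 0, "hand": -1}, {"x": 0, "y": 0, "z": 0, "wx": 0, "wy": 0, "wz": 0, "hand": -1}, {"x": 0, "y": 0, "z": 0, "wx": 0, "wy": 0, "wz": 0, "hand": -1}]'

```text
time: 15.5
tool_pos: [0.4965, -0.2914, 0.0411]
tool_rot: [0.055, 0.88, -0.106, 0.46]
contact_force: [-18.6, 8.0, 16.5]
gripper_width: 0.73
grasp_force: 68.1
```

Call:
send_rows --rows '[{"x": -0.004, "y": 0, "z": -0.01, "wx": 0, "wy": 0, "wz": 0, "hand": -1}, {"x": 0, "y": 0, "z": 0, "wx": 0, "wy": 0, "wz": 0, "hand": -1}, {"x": 0, "y": 0, "z": 0, "wx": 0, "wy": 0, "wz": 0, "hand": -1}, {"x": 0, "y": 0, "z": 0, "wx": 0, "wy": 0, "wz": 0, "hand": 0.5}, {"x": 0, "y": 0, "z": 0, "wx": 0, "wy": 0, "wz": 0, "hand": 0.6}, {"x": 0, "y": 0, "z": 0, "wx": 0, "wy": 0, "wz": 0, "hand": 0.7}, {"x": 0, "y": 0, "z": 0, "wx": 0, "wy": 0, "wz": 0, "hand": 0.8}, {"x": 0, "y": 0, "z": 0, "wx": 0, "wy": 0, "wz": 0, "hand": 0.8}, {"x": 0, "y": 0, "z": 0, "wx": 0, "wy": 0, "wz": 0, "hand": 0.8}, {"x": 0, "y": 0, "z": 0, "wx": 0, "wy": 0, "wz": 0, "hand": 0.8}]'

```text
time: 16.33
tool_pos: [0.4948, -0.2909, 0.0402]
tool_rot: [0.055, 0.88, -0.106, 0.459]
contact_force: [-1.1, 0.3, -0.5]
gripper_width: 0.902
grasp_force: 0.0
```

```bash
python3 - <<'E'
from sim import *
s,p,r=st();print(s["contact_force"].round(1),s["joint_pos"].round(3))
w=grab_frame("wrist");cv2.imwrite("pics/w7.png",w);c=calibration("wrist")
a=cv2.imread("pics/w6.png")
def cap(im):
    h=cv2.cvtColor(im,cv2.COLOR_BGR2HSV);m=cv2.inRange(h,(20,140,100),(35,255,255));m[:130]=0;m[250:]=0;m[:,:180]=0;m[:,450:]=0
    n,l,st_,ce=cv2.connectedComponentsWithStats(m);i=1+st_[1:,4].argmax();ct=cv2.findContours((l==i).astype('uint8'),0,1)[0][0]
    return cv2.minAreaRect(ct),st_[i]
print(cap(a));print(cap(w))
q=s["joint_pos"];rows([(6,[0,0,-.25,0,0,0])])
E
```

```text
[-1.1  0.3 -0.5] [-0.923 -0.138  2.394  1.492  0.546 -0.344]
(((317.5, 170.5), (57.0, 155.0), 90.0), array([ 240,  142,  156,   58, 8754], dtype=int32))
(((318.0, 170.0), (56.0, 152.0), 90.0), array([ 242,  142,  153,   57, 8531], dtype=int32))
end [ 0.3156 -0.2471  0.169 ] [ 0.796 -0.195 -0.573] [-1.455 -0.952  2.58   0.864  1.379  0.182] worst 115.5
```

```bash
python3 - <<'E'
import re
t=open("kin.py").read()
t=t.replace("([.412,-.291","([-.923,-.605,2.322,.824,.78,.478],(.49041,-.28582,.24367)),([-.937,-.225,2.415,1.377,.567,-.219],(.48717,-.28881,.0615)),([-.923,-.138,2.394,1.492,.546,-.344],(.4948,-.2909,.0402)),([.412,-.291")
open("kin.py","w").write(t)
E
cat > t2.py <<'E'
from sim import *
s,p,r=st();q=s["joint_pos"]
a=np.deg2rad(55);e=lambda v:ax(EA,v)
sz=e((np.cos(a),0,0))+[0,0,np.sin(a)];sx=e((np.sin(a),0,0))-[0,0,np.cos(a)];rt=mat(sx,-e((0,1,0)));r0=mat([0,0,-1],-e((0,1,0)))
foot=P(EA,(-.001,0,.010))-sx*.003;rc=mat(-sz,sx)
cg=foot+sz*(.100-.0187);ch=cg+sz*.09
E
python3 - <<'E'
exec(open("t2.py").read())
print(K.round(4),abs(f(K)).max())
p1=p-.03*sx;p2=p1+[0,0,.15]
walk(q,p,r,[(p1,rt,3),(p2,rt,6)])
qa=walk(q,p,r,[(p1,rt,3),(p2,rt,6),(p2+[.03,0,.03],rc,24),(ch,rc,6),(cg,rc,6)])
print("via vertical");ry=mat([0,0,-1],sx)
walk(q,p,r,[(p1,rt,3),(p2,rt,6),(p2+[.03,0,.02],r0,10),(p2+[.04,0,.02],ry,14),(ch,rc,8),(cg,rc,6)])
print(np.degrees((rt.inv()*rc).magnitude()),p2,ch,cg,(rt.inv()*rc).as_rotvec()/(np.pi/4))
E
```

```text
[2.379e-01 1.000e-04 4.268e-01 9.610e-02 6.098e-01 2.797e-01 7.410e-02] 0.00027388107972958764
3 q [-0.97 -0.26  2.45  1.37  0.59 -0.23] speed/cap 0.28 err 0 rot/row 0.0 mm/row 10.0
6 q [-0.97 -0.62  2.39  0.9   0.77  0.37] speed/cap 0.72 err 0 rot/row 0.0 mm/row 25.0
3 q [-0.97 -0.26  2.45  1.37  0.59 -0.23] speed/cap 0.28 err 0 rot/row 0.0 mm/row 10.0
6 q [-0.97 -0.62  2.39  0.9   0.77  0.37] speed/cap 0.72 err 0 rot/row 0.0 mm/row 25.0
24 q [-0.56  0.32  1.38 -0.2   2.02 -0.35] speed/cap 0.41 err 0 rot/row 5.0 mm/row 1.8
6 q [-0.55  0.52  1.27 -0.18  1.93 -0.32] speed/cap 0.22 err 0 rot/row 0.0 mm/row 17.1
6 q [-0.57  0.49  1.45 -0.19  1.79 -0.31] speed/cap 0.17 err 0 rot/row 0.0 mm/row 15.0
via vertical
3 q [-0.97 -0.26  2.45  1.37  0.59 -0.23] speed/cap 0.28 err 0 rot/row 0.0 mm/row 10.0
6 q [-0.97 -0.62  2.39  0.9   0.77  0.37] speed/cap 0.72 err 0 rot/row 0.0 mm/row 25.0
10 q [-0.65 -0.06  1.73 -0.    1.47  1.16] speed/cap 0.87 err 0 rot/row 5.5 mm/row 3.6
14 q [-0.64 -0.04  1.71  0.    1.47 -0.4 ] speed/cap 0.61 err 0 rot/row 6.4 mm/row 0.7
8 q [-0.55  0.52  1.27 -0.18  1.93 -0.32] speed/cap 0.47 err 0 rot/row 4.4 mm/row 11.1
6 q [-0.57  0.49  1.45 -0.19  1.79 -0.31] speed/cap 0.17 err 0 rot/row 0.0 mm/row 15.0
120.00000000000001 [ 0.47092811 -0.28504547  0.20739975] [ 0.55377914 -0.3055333   0.15204147] [ 0.50363685 -0.29326265  0.07831779] [ 1.53960072 -1.53960072 -1.53960072]
```

Call:
send_rows --rows '[{"x": 0, "y": 0, "z": -0.04, "wx": 0, "wy": 0, "wz": 0, "hand": 0.85}, {"x": 0, "y": 0, "z": -0.08, "wx": 0, "wy": 0, "wz": 0, "hand": 0.85}, {"x": 0, "y": 0, "z": -0.08, "wx": 0, "wy": 0, "wz": 0, "hand": 0.85}, {"x": 0.14, "y": 0, "z": -0.098, "wx": 0, "wy": 0, "wz": 0, "hand": 0.85}, {"x": 0.14, "y": 0, "z": -0.098, "wx": 0, "wy": 0, "wz": 0, "hand": 0.85}, {"x": 0.14, "y": 0, "z": -0.098, "wx": 0, "wy": 0, "wz": 0, "hand": 0.85}, {"x": 0.14, "y": 0, "z": -0.098, "wx": 0, "wy": 0, "wz": 0, "hand": 0.85}, {"x": 0.14, "y": 0, "z": -0.098, "wx": 0, "wy": 0, "wz": 0, "hand": 0.85}, {"x": 0.14, "y": 0, "z": -0.098, "wx": 0, "wy": 0, "wz": 0, "hand": 0.85}, {"x": 0.14, "y": 0, "z": -0.098, "wx": 0, "wy": 0, "wz": 0, "hand": 0.85}]'

```text
time: 17.22
tool_pos: [0.4701, -0.2847, 0.238]
tool_rot: [0.056, 0.88, -0.106, 0.459]
contact_force: [1.0, -0.2, -0.2]
gripper_width: 0.923
grasp_force: 0.0
```

Call:
send_rows --rows '[{"x": 0, "y": 0, "z": 0, "wx": 0.05, "wy": -0.05, "wz": -0.05, "hand": 0.85}, {"x": 0, "y": 0, "z": 0, "wx": 0.077, "wy": -0.077, "wz": -0.077, "hand": 0.85}, {"x": 0, "y": 0, "z": 0, "wx": 0.077, "wy": -0.077, "wz": -0.077, "hand": 0.85}, {"x": 0, "y": 0, "z": 0, "wx": 0.077, "wy": -0.077, "wz": -0.077, "hand": 0.85}, {"x": 0, "y": 0, "z": 0, "wx": 0.077, "wy": -0.077, "wz": -0.077, "hand": 0.85}, {"x": 0, "y": 0, "z": 0, "wx": 0.077, "wy": -0.077, "wz": -0.077, "hand": 0.85}, {"x": 0, "y": 0, "z": 0, "wx": 0.077, "wy": -0.077, "wz": -0.077, "hand": 0.85}, {"x": 0, "y": 0, "z": 0, "wx": 0.077, "wy": -0.077, "wz": -0.077, "hand": 0.85}, {"x": 0, "y": 0, "z": 0, "wx": 0.077, "wy": -0.077, "wz": -0.077, "hand": 0.85}, {"x": 0, "y": 0, "z": 0, "wx": 0.077, "wy": -0.077, "wz": -0.077, "hand": 0.85}]'

```text
time: 18.05
tool_pos: [0.47, -0.2855, 0.2371]
tool_rot: [-0.099, 0.944, 0.267, 0.168]
contact_force: [-0.8, 0.0, 0.4]
gripper_width: 0.926
grasp_force: 0.0
```

Call:
send_rows --rows '[{"x": 0, "y": 0, "z": 0, "wx": 0.077, "wy": -0.077, "wz": -0.077, "hand": 0}, {"x": 0, "y": 0, "z": 0, "wx": 0.077, "wy": -0.077, "wz": -0.077, "hand": 0}, {"x": 0, "y": 0, "z": 0, "wx": 0.077, "wy": -0.077, "wz": -0.077, "hand": 0}, {"x": 0, "y": 0, "z": 0, "wx": 0.077, "wy": -0.077, "wz": -0.077, "hand": 0}, {"x": 0, "y": 0, "z": 0, "wx": 0.077, "wy": -0.077, "wz": -0.077, "hand": 0}, {"x": 0, "y": 0, "z": 0, "wx": 0.077, "wy": -0.077, "wz": -0.077, "hand": 0}, {"x": 0, "y": 0, "z": 0, "wx": 0.077, "wy": -0.077, "wz": -0.077, "hand": 0}, {"x": 0, "y": 0, "z": 0, "wx": 0.077, "wy": -0.077, "wz": -0.077, "hand": 0}, {"x": 0, "y": 0, "z": 0, "wx": 0.077, "wy": -0.077, "wz": -0.077, "hand": 0}, {"x": 0, "y": 0, "z": 0, "wx": 0.077, "wy": -0.077, "wz": -0.077, "hand": 0}]'

```text
time: 18.88
tool_pos: [0.4704, -0.2855, 0.2373]
tool_rot: [-0.233, 0.76, 0.581, -0.176]
contact_force: [-0.5, -0.4, 0.2]
gripper_width: 0.5
grasp_force: 0.0
```

```bash
python3 snap.py w8; python3 - <<'E'
exec(open("t2.py").read())
plan(ch,rc);walk(q,p,r,[(ch,rc,6),(cg,rc,6)])
# predict sign corners in this wrist picture and find the yellow blob
import pickle;c=pickle.load(open("pics/w8.pkl","rb"));im=cv2.imread("pics/w8.png")
h=cv2.cvtColor(im,cv2.COLOR_BGR2HSV);m=cv2.inRange(h,(20,140,100),(35,255,255))
n,l,S,ce=cv2.connectedComponentsWithStats(m)
for i in range(1,n):
    if S[i,4]>150:
        ct=cv2.findContours((l==i).astype('uint8'),0,1)[0][0];print("blob",S[i],cv2.boxPoints(cv2.minAreaRect(ct)).round(0).tolist())
ey=e((0,1,0))
for z,x in ((.110,.005),(.110,-.005),(.086,-.005),(0,-.003)):
    print("pred",z,x,[proj(c,foot+sz*z+sx*x+ey*y*.032).round(0) for y in (1,-1)])
E
```

```text
18.8833 [ 0.4704 -0.2855  0.2373] [-0.591  0.255  1.458 -0.193  1.989 -0.354] 0.49984219367887506 [-0.5 -0.4  0.2]
shift0 [-0.001  0.784  0.142] | in end axes [-0.01   0.786  0.13 ] | turn [ 0.02  -0.02  -0.018] rows 2.9 0.2
6 q [-0.55  0.52  1.27 -0.18  1.93 -0.32] speed/cap 0.29 err 0 rot/row 0.3 mm/row 19.9
6 q [-0.57  0.49  1.45 -0.19  1.79 -0.31] speed/cap 0.17 err 0 rot/row 0.0 mm/row 15.0
blob [  50  112   80  221 2269] [[47.0, 115.0], [58.0, 112.0], [132.0, 329.0], [121.0, 332.0]]
blob [ 439  162   32   79 1823] [[437.0, 238.0], [446.0, 161.0], [471.0, 164.0], [462.0, 241.0]]
blob [124 214  26  42 579] [[121.0, 217.0], [143.0, 214.0], [149.0, 255.0], [127.0, 258.0]]
blob [  0 355  19  45 379] [[-14.0, 361.0], [0.0, 355.0], [18.0, 399.0], [4.0, 405.0]]
pred 0.11 0.005 [array([473., 167.]), array([464., 242.])]
pred 0.11 -0.005 [array([461., 167.]), array([452., 242.])]
pred 0.086 -0.005 [array([447., 162.]), array([440., 231.])]
pred 0 -0.003 [array([416., 151.]), array([412., 204.])]
```

Call:
send_rows --rows '[{"x": 0.003, "y": 0.1, "z": 0, "wx": 0.02, "wy": -0.02, "wz": -0.018, "hand": 0}, {"x": 0, "y": 0.17, "z": 0.02, "wx": 0, "wy": 0, "wz": 0, "hand": 0}, {"x": 0, "y": 0.17, "z": 0.03, "wx": 0, "wy": 0, "wz": 0, "hand": 0}, {"x": 0, "y": 0.17, "z": 0.04, "wx": 0, "wy": 0, "wz": 0, "hand": 0}, {"x": 0, "y": 0.168, "z": 0.04, "wx": 0, "wy": 0, "wz": 0, "hand": 0}, {"x": 0, "y": 0, "z": 0.1, "wx": 0, "wy": 0, "wz": 0, "hand": 0}, {"x": 0, "y": 0, "z": 0.1, "wx": 0, "wy": 0, "wz": 0, "hand": 0}, {"x": 0, "y": 0, "z": 0, "wx": 0, "wy": 0, "wz": 0, "hand": 0}, {"x": 0, "y": 0, "z": 0, "wx": 0, "wy": 0, "wz": 0, "hand": 0}, {"x": 0, "y": 0, "z": 0, "wx": 0, "wy": 0, "wz": 0, "hand": 0}]'

```text
time: 19.77
tool_pos: [0.5369, -0.302, 0.1313]
tool_rot: [-0.234, 0.754, 0.586, -0.182]
contact_force: [-0.0, 0.3, 0.5]
gripper_width: 0.501
grasp_force: 0.0
```

```bash
python3 snap.py w9; python3 - <<'E'
exec(open("t2.py").read())
ey=e((0,1,0));plan(cg+.002*ey-.0008*sx,rc)
import pickle;c=pickle.load(open("pics/w9.pkl","rb"));im=cv2.imread("pics/w9.png")
h=cv2.cvtColor(im,cv2.COLOR_BGR2HSV);m=cv2.inRange(h,(20,140,100),(35,255,255))
n,l,S,ce=cv2.connectedComponentsWithStats(m)
for i in range(1,n):
    if S[i,4]>500:
        ct=cv2.findContours((l==i).astype('uint8'),0,1)[0][0];print("blob",S[i],cv2.boxPoints(cv2.minAreaRect(ct)).round(0).tolist())
f2=foot+.002*ey-.0008*sx
for z,x in ((.110,.005),(.110,-.005),(.086,-.005)):
    print("pred",z,x,[proj(c,f2+sz*z+sx*x+ey*y*.032).round(0) for y in (1,-1)])
E
```

```text
19.7667 [ 0.5369 -0.302   0.1313] [-0.555  0.495  1.339 -0.181  1.882 -0.31 ] 0.5010443537627444 [-0.   0.3  0.5]
shift0 [0.015 0.005 0.425] | in end axes [0.017 0.009 0.425] | turn [ 0.012 -0.006 -0.01 ] rows 1.5 0.1
blob [   0   98   96  252 1886] [[-6.0, 100.0], [6.0, 96.0], [97.0, 345.0], [85.0, 349.0]]
blob [ 311  174   17   98 1525] [[311.0, 174.0], [327.0, 174.0], [327.0, 271.0], [311.0, 271.0]]
pred 0.11 0.005 [array([327., 180.]), array([327., 272.])]
pred 0.11 -0.005 [array([311., 180.]), array([312., 272.])]
pred 0.086 -0.005 [array([311., 172.]), array([313., 255.])]
```

Call:
send_rows --rows '[{"x": 0.015, "y": 0.006, "z": 0.08, "wx": 0.012, "wy": -0.006, "wz": -0.01, "hand": 0}, {"x": 0, "y": 0, "z": 0.1, "wx": 0, "wy": 0, "wz": 0, "hand": 0}, {"x": 0, "y": 0, "z": 0.1, "wx": 0, "wy": 0, "wz": 0, "hand": 0}, {"x": 0, "y": 0, "z": 0.08, "wx": 0, "wy": 0, "wz": 0, "hand": 0}, {"x": 0, "y": 0, "z": 0.065, "wx": 0, "wy": 0, "wz": 0, "hand": 0}, {"x": 0, "y": 0, "z": 0, "wx": 0, "wy": 0, "wz": 0, "hand": 0}, {"x": 0, "y": 0, "z": 0, "wx": 0, "wy": 0, "wz": 0, "hand": -0.3}, {"x": 0, "y": 0, "z": 0, "wx": 0, "wy": 0, "wz": 0, "hand": -0.5}, {"x": 0, "y": 0, "z": 0, "wx": 0, "wy": 0, "wz": 0, "hand": -1}, {"x": 0, "y": 0, "z": 0, "wx": 0, "wy": 0, "wz": 0, "hand": -1}]'

```text
time: 20.65
tool_pos: [0.5025, -0.291, 0.079]
tool_rot: [-0.238, 0.75, 0.589, -0.187]
contact_force: [-2.0, 0.8, 5.0]
gripper_width: 0.105
grasp_force: 58.9
```

Call:
send_rows --rows '[{"x": 0, "y": 0, "z": 0, "wx": 0, "wy": 0, "wz": 0, "hand": -1}, {"x": 0, "y": 0, "z": 0, "wx": 0, "wy": 0, "wz": 0, "hand": -1}, {"x": 0, "y": 0, "z": 0, "wx": 0, "wy": 0, "wz": 0, "hand": -1}, {"x": 0, "y": 0, "z": 0, "wx": 0, "wy": 0, "wz": 0, "hand": -1}, {"x": 0, "y": 0, "z": 0, "wx": 0, "wy": 0, "wz": 0, "hand": -1}, {"x": 0, "y": 0, "z": 0, "wx": 0, "wy": 0, "wz": 0, "hand": -1}, {"x": 0, "y": 0, "z": 0, "wx": 0, "wy": 0, "wz": 0, "hand": -1}, {"x": 0, "y": 0, "z": 0, "wx": 0, "wy": 0, "wz": 0, "hand": -1}, {"x": 0, "y": 0, "z": 0, "wx": 0, "wy": 0, "wz": 0, "hand": -1}, {"x": 0, "y": 0, "z": 0, "wx": 0, "wy": 0, "wz": 0, "hand": -1}]'

```text
time: 21.48
tool_pos: [0.5026, -0.291, 0.079]
tool_rot: [-0.238, 0.75, 0.589, -0.187]
contact_force: [-1.3, 0.1, 5.9]
gripper_width: 0.101
grasp_force: 59.0
```

```bash
cat > t3.py <<'E'
from sim import *
s,p,r=st();q=s["joint_pos"]
L=np.deg2rad(17.5);b=lambda v:ax(SL,v)
def rs(l): 
    z=b((np.sin(l),0,0))+[0,0,np.cos(l)];return mat(-z,b((np.cos(l),0,0))-[0,0,np.sin(l)])
OFF=np.array([-.0,0,.0813])  # foot in tool frame
def pose(l,foot): rr=rs(l);return foot-rr.apply(OFF),rr
E
python3 - <<'E'
exec(open("t2.py").read())
f2=foot+.002*e((0,1,0))-.0008*sx
print("foot in tool",r.inv().apply(f2-p).round(4), "tool z vs -sz deg",np.degrees(np.arccos(r.as_matrix()[:,2]@-sz)))
exec(open("t3.py").read())
ph,rh=pose(L,P(SL,(0,0,.045+.11)))
up=p+[0,0,.17]
walk(q,p,r,[(up,r,8),(ph+[0,0,.02],rh,14)]);print(ph);
print("up in tool",r.inv().apply([0,0,.17])/.15)
E
```

```text
foot in tool [0.     0.0012 0.0809] tool z vs -sz deg 0.20934229805916987
8 q [-0.56  0.33  1.36 -0.21  2.04 -0.36] speed/cap 0.17 err 0 rot/row 0.0 mm/row 21.2
14 q [0.03 0.23 1.4  0.   1.81 0.  ] speed/cap 0.29 err 0 rot/row 1.7 mm/row 28.6
[0.61503827 0.09306733 0.23253719]
up in tool [ 2.63225469e-04 -6.53431592e-01 -9.25997586e-01]
```

Call:
send_rows --rows '[{"x": 0, "y": -0.03, "z": -0.042, "wx": 0, "wy": 0, "wz": 0, "hand": -1}, {"x": 0, "y": -0.06, "z": -0.085, "wx": 0, "wy": 0, "wz": 0, "hand": -1}, {"x": 0, "y": -0.082, "z": -0.116, "wx": 0, "wy": 0, "wz": 0, "hand": -1}, {"x": 0, "y": -0.082, "z": -0.116, "wx": 0, "wy": 0, "wz": 0, "hand": -1}, {"x": 0, "y": -0.082, "z": -0.116, "wx": 0, "wy": 0, "wz": 0, "hand": -1}, {"x": 0, "y": -0.082, "z": -0.116, "wx": 0, "wy": 0, "wz": 0, "hand": -1}, {"x": 0, "y": -0.082, "z": -0.116, "wx": 0, "wy": 0, "wz": 0, "hand": -1}, {"x": 0, "y": -0.082, "z": -0.116, "wx": 0, "wy": 0, "wz": 0, "hand": -1}, {"x": 0, "y": -0.071, "z": -0.1, "wx": 0, "wy": 0, "wz": 0, "hand": -1}, {"x": 0, "y": 0, "z": 0, "wx": 0, "wy": 0, "wz": 0, "hand": -1}]'

```text
time: 22.32
tool_pos: [0.5039, -0.2919, 0.253]
tool_rot: [-0.233, 0.751, 0.59, -0.185]
contact_force: [0.4, -0.6, 0.5]
gripper_width: 0.107
grasp_force: 58.5
```

```bash
python3 - <<'E'
exec(open("t3.py").read())
ph,rh=pose(L,P(SL,(0,0,.045+.13)))
print(s["gripper_width"],s["grasp_force"]);plan(ph,rh);print(ph,p)
rows([(6,[0,0,0,*((r.inv()*rh).as_rotvec()/(np.pi/4)/6)]),(14,[*(rh.inv().apply(ph-p)/.15/14),0,0,0])])
E
```

```text
0.10660516055081223 58.52123558521271
shift0 [ 2.669  0.091 -0.066] | in end axes [ 2.545  0.774 -0.241] | turn [-0.378 -0.147 -0.307] rows 9.6 3.2
[0.61503827 0.09306733 0.25253719] [ 0.50394537 -0.29185908  0.25296631]
end [0.615  0.0931 0.2525] [-0.301 -0.008 -0.954] [3.000e-02 2.340e-01 1.399e+00 1.000e-03 1.814e+00 3.000e-03] worst 0.3
```

Call:
send_rows --rows '[{"x": 0, "y": 0, "z": 0, "wx": -0.0756, "wy": -0.0294, "wz": -0.0614, "hand": -1}, {"x": 0, "y": 0, "z": 0, "wx": -0.0756, "wy": -0.0294, "wz": -0.0614, "hand": -1}, {"x": 0, "y": 0, "z": 0, "wx": -0.0756, "wy": -0.0294, "wz": -0.0614, "hand": -1}, {"x": 0, "y": 0, "z": 0, "wx": -0.0756, "wy": -0.0294, "wz": -0.0614, "hand": -1}, {"x": 0, "y": 0, "z": 0, "wx": -0.0756, "wy": -0.0294, "wz": -0.0614, "hand": -1}, {"x": 0.1, "y": 0.03, "z": -0.01, "wx": 0, "wy": 0, "wz": 0, "hand": -1}, {"x": 0.212, "y": 0.0645, "z": -0.02, "wx": 0, "wy": 0, "wz": 0, "hand": -1}, {"x": 0.212, "y": 0.0645, "z": -0.02, "wx": 0, "wy": 0, "wz": 0, "hand": -1}, {"x": 0.212, "y": 0.0645, "z": -0.02, "wx": 0, "wy": 0, "wz": 0, "hand": -1}, {"x": 0.212, "y": 0.0645, "z": -0.02, "wx": 0, "wy": 0, "wz": 0, "hand": -1}]'

```text
time: 23.15
tool_pos: [0.5436, -0.1452, 0.2466]
tool_rot: [-0.112, 0.689, 0.708, -0.11]
contact_force: [1.0, 0.0, -0.2]
gripper_width: 0.108
grasp_force: 58.8
```

Call:
send_rows --rows '[{"x": 0.212, "y": 0.0645, "z": -0.02, "wx": 0, "wy": 0, "wz": 0, "hand": -1}, {"x": 0.212, "y": 0.0645, "z": -0.02, "wx": 0, "wy": 0, "wz": 0, "hand": -1}, {"x": 0.212, "y": 0.0645, "z": -0.02, "wx": 0, "wy": 0, "wz": 0, "hand": -1}, {"x": 0.212, "y": 0.0645, "z": -0.02, "wx": 0, "wy": 0, "wz": 0, "hand": -1}, {"x": 0.212, "y": 0.0645, "z": -0.02, "wx": 0, "wy": 0, "wz": 0, "hand": -1}, {"x": 0.212, "y": 0.0645, "z": -0.02, "wx": 0, "wy": 0, "wz": 0, "hand": -1}, {"x": 0.212, "y": 0.0645, "z": -0.02, "wx": 0, "wy": 0, "wz": 0, "hand": -1}, {"x": 0.11, "y": 0.034, "z": -0.01, "wx": 0, "wy": 0, "wz": 0, "hand": -1}, {"x": 0, "y": 0, "z": 0, "wx": 0, "wy": 0, "wz": 0, "hand": -1}, {"x": 0, "y": 0, "z": 0, "wx": 0, "wy": 0, "wz": 0, "hand": -1}]'

```text
time: 23.98
tool_pos: [0.6129, 0.0944, 0.2467]
tool_rot: [-0.111, 0.688, 0.709, -0.111]
contact_force: [-0.4, -0.8, -1.8]
gripper_width: 0.103
grasp_force: 58.7
```

```bash
python3 - <<'E'
exec(open("t3.py").read())
ph,rh=pose(L,P(SL,(0,0,.045+.015)))
print(p,s["joint_pos"].round(3));plan(ph,rh);walk(q,p,r,[(ph,rh,8)])
print((rh.inv().apply([0,0,-.01])/.15).round(4))
E
```

```text
[0.61289175 0.09444421 0.24672547] [0.031 0.239 1.405 0.005 1.814 0.002]
shift0 [-0.013  0.239  0.688] | in end axes [-0.01   0.232  0.69 ] | turn [-0.013 -0.005  0.004] rows 2.6 0.1
8 q [0.03 0.32 1.5  0.   1.63 0.  ] speed/cap 0.13 err 0 rot/row 0.1 mm/row 13.7
[-0.      0.02    0.0636]
```

Call:
send_rows --rows '[{"x": -0.01, "y": 0.02, "z": 0.06, "wx": -0.013, "wy": -0.005, "wz": 0.004, "hand": -1}, {"x": 0, "y": 0.035, "z": 0.11, "wx": 0, "wy": 0, "wz": 0, "hand": -1}, {"x": 0, "y": 0.035, "z": 0.11, "wx": 0, "wy": 0, "wz": 0, "hand": -1}, {"x": 0, "y": 0.035, "z": 0.11, "wx": 0, "wy": 0, "wz": 0, "hand": -1}, {"x": 0, "y": 0.035, "z": 0.11, "wx": 0, "wy": 0, "wz": 0, "hand": -1}, {"x": 0, "y": 0.035, "z": 0.11, "wx": 0, "wy": 0, "wz": 0, "hand": -1}, {"x": 0, "y": 0.037, "z": 0.08, "wx": 0, "wy": 0, "wz": 0, "hand": -1}, {"x": 0, "y": 0, "z": 0, "wx": 0, "wy": 0, "wz": 0, "hand": -1}, {"x": 0, "y": 0, "z": 0, "wx": 0, "wy": 0, "wz": 0, "hand": -1}, {"x": 0, "y": 0, "z": 0, "wx": 0, "wy": 0, "wz": 0, "hand": -1}]'

```text
time: 24.82
tool_pos: [0.6158, 0.0918, 0.1393]
tool_rot: [-0.106, 0.69, 0.708, -0.108]
contact_force: [-0.3, 1.0, 0.1]
gripper_width: 0.104
grasp_force: 58.7
```

```bash
python3 snap.py wa; python3 - <<'E'
exec(open("t3.py").read())
ph,rh=pose(L,P(SL,(0,0,.045-.006)));plan(ph,rh)
import pickle;c=pickle.load(open("pics/wa.pkl","rb"));im=cv2.imread("pics/wa.png")
fw=p+r.apply(OFF);print("foot est",fw.round(4))
X=r.as_matrix();sy=X[:,0];sxx=X[:,1];szz=-X[:,2]
def dot(pt,col): 
    u=proj(c,pt);cv2.drawMarker(im,tuple(int(v) for v in u.round()),col,cv2.MARKER_CROSS,7,1)
for y in(-1,1):
    for x in (-1,1):
        dot(fw+sy*.032*y+sxx*.003*x,(255,0,255));dot(P(SL,(.011*x,.042*y,.045)),(255,255,0))
    dot(fw+szz*.110+sy*.032*y+sxx*.005,(0,0,255))
sc=grab_frame("scene")[210:275,230:330]
a=cv2.resize(im[40:400,200:440],(400,600));cv2.imwrite("pics/ma.png",np.hstack([a,cv2.resize(np.vstack([sc]),(400,260),interpolation=cv2.INTER_CUBIC).__class__((600,400,3),'uint8')*0]) if 0 else a)
E
```

```text
24.8167 [0.6158 0.0918 0.1393] [0.028 0.314 1.496 0.002 1.634 0.003] 0.1042159398362668 [-0.3  1.   0.1]
shift0 [0.007 0.039 0.15 ] | in end axes [0.007 0.04  0.15 ] | turn [ 0.005 -0.002 -0.003] rows 0.6 0.0
foot est [0.592  0.0915 0.0622]
```

View pics/ma.png

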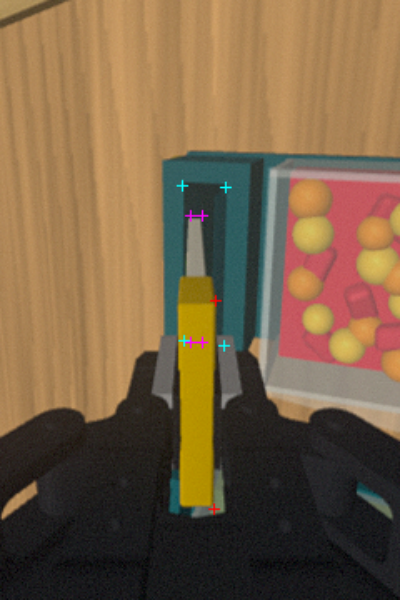

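The picture shows the sign leaning toward the bin, over the slot, with its foot corner at (195,218). My predicted foot at (196,215) and mouth at (182..226,186) agree with it to about 1–2 mm. I enter the foot at the lean.

Call:
send_rows --rows '[{"x": -0.002, "y": 0.01, "z": 0.03, "wx": 0.005, "wy": -0.002, "wz": -0.003, "hand": -1}, {"x": 0, "y": 0.01, "z": 0.03, "wx": 0, "wy": 0, "wz": 0, "hand": -1}, {"x": 0, "y": 0.01, "z": 0.03, "wx": 0, "wy": 0, "wz": 0, "hand": -1}, {"x": 0, "y": 0.01, "z": 0.03, "wx": 0, "wy": 0, "wz": 0, "hand": -1}, {"x": 0, "y": 0, "z": 0.015, "wx": 0, "wy": 0, "wz": 0, "hand": -1}, {"x": 0, "y": 0, "z": 0.015, "wx": 0, "wy": 0, "wz": 0, "hand": -1}, {"x": 0, "y": 0, "z": 0, "wx": 0, "wy": 0, "wz": 0, "hand": -1}, {"x": 0, "y": 0, "z": 0, "wx": 0, "wy": 0, "wz": 0, "hand": -1}, {"x": 0, "y": 0, "z": 0, "wx": 0, "wy": 0, "wz": 0, "hand": -1}, {"x": 0, "y": 0, "z": 0, "wx": 0, "wy": 0, "wz": 0, "hand": -1}]'

```text
time: 25.75
tool_pos: [0.6149, 0.0928, 0.1155]
tool_rot: [-0.107, 0.689, 0.709, -0.109]
contact_force: [2.3, 4.2, 3.0]
gripper_width: 0.105
grasp_force: 59.3
```

```bash
cat > where.py <<'E'
exec(open("t3.py").read())
fw=p+r.apply(OFF);d=fw-P(SL,(0,0,.045));c_,s_=np.cos(SL[2]),np.sin(SL[2])
print("foot in slot frame mm",np.round(1e3*np.array([c_*d[0]+s_*d[1],-s_*d[0]+c_*d[1],d[2]]),1),"lean",np.degrees(np.arccos(-r.as_matrix()[2,2])).round(2),"err rot",(np.degrees((r.inv()*rs(np.arccos(-r.as_matrix()[2,2]))).as_rotvec())).round(2),"F",s["contact_force"].round(1),"w",s["gripper_width"].round(3))
E
python3 where.py
```

```text
Traceback (most recent call last):
  File "where.py", line 3, in <module>
    print("foot in slot frame mm",np.round(1e3*np.array([c_*d[0]+s_*d[1],-s_*d[0]+c_*d[1],d[2]]),1),"lean",np.degrees(np.arccos(-r.as_matrix()[2,2])).round(2),"err rot",(np.degrees((r.inv()*rs(np.arccos(-r.as_matrix()[2,2]))).as_rotvec())).round(2),"F",s["contact_force"].round(1),"w",s["gripper_width"].round(3))
                                                                                                                                                                                                                                                                                             ^^^^^^^^^^^^^^^^^^^^^^^^
AttributeError: 'float' object has no attribute 'round'
```

```bash
sed -i 's/s\["gripper_width"\].round(3)/s["gripper_width"]/' where.py; python3 where.py
```

```text
foot in slot frame mm [-0.2 -0.2 -7. ] lean 17.52 err rot [ 0.   -0.07  0.08] F [2.3 4.2 3. ] w 0.10526787808712475
```

Call:
send_rows --rows '[{"x": 0.007, "y": 0, "z": 0, "wx": 0, "wy": 0, "wz": 0, "hand": -1}, {"x": 0, "y": 0, "z": 0, "wx": 0, "wy": 0, "wz": 0, "hand": -1}, {"x": 0, "y": 0.002, "z": 0.006, "wx": 0, "wy": 0, "wz": 0, "hand": -1}, {"x": 0, "y": 0.002, "z": 0.006, "wx": 0, "wy": 0, "wz": 0, "hand": -1}, {"x": 0, "y": 0, "z": 0, "wx": 0, "wy": 0, "wz": 0, "hand": -1}, {"x": 0, "y": 0, "z": 0, "wx": 0, "wy": 0, "wz": 0, "hand": -1}, {"x": 0, "y": 0, "z": 0, "wx": 0, "wy": 0, "wz": 0, "hand": -1}, {"x": 0, "y": 0, "z": 0, "wx": 0, "wy": 0, "wz": 0, "hand": -1}, {"x": 0, "y": 0, "z": 0, "wx": 0, "wy": 0, "wz": 0, "hand": -1}, {"x": 0, "y": 0, "z": 0, "wx": 0, "wy": 0, "wz": 0, "hand": -1}]'

```text
time: 26.58
tool_pos: [0.6147, 0.0932, 0.1132]
tool_rot: [-0.107, 0.689, 0.709, -0.109]
contact_force: [3.7, 4.0, 1.6]
gripper_width: 0.102
grasp_force: 59.3
```

```bash
python3 where.py; python3 - <<'E'
exec(open("t3.py").read())
print((rs(L).inv()*rs(0)).as_rotvec()/(np.pi/4))
fw=p+r.apply(OFF);p1,r1=pose(0,fw);plan(p1,r1)
E
```

```text
foot in slot frame mm [-0.4  0.1 -9.3] lean 17.56 err rot [ 0.   -0.01  0.04] F [3.7 4.  1.6] w 0.10209781272038111
[-3.88888889e-01 -3.54772374e-17  1.41908949e-16]
shift0 [ 0.    -0.164  0.025] | in end axes [ 0.    -0.164 -0.025] | turn [-0.39  -0.     0.001] rows 0.6 2.5
```

Call:
send_rows --rows '[{"x": 0.01, "y": 0.004, "z": 0, "wx": 0, "wy": 0, "wz": 0, "hand": -1}, {"x": 0, "y": -0.0166, "z": 0, "wx": -0.039, "wy": 0, "wz": 0, "hand": -1}, {"x": 0, "y": -0.0166, "z": 0, "wx": -0.039, "wy": 0, "wz": 0, "hand": -1}, {"x": 0, "y": -0.0166, "z": 0, "wx": -0.039, "wy": 0, "wz": 0, "hand": -1}, {"x": 0, "y": -0.0166, "z": 0, "wx": -0.039, "wy": 0, "wz": 0, "hand": -1}, {"x": 0, "y": -0.0166, "z": 0, "wx": -0.039, "wy": 0, "wz": 0, "hand": -1}, {"x": 0, "y": -0.0166, "z": 0, "wx": -0.039, "wy": 0, "wz": 0, "hand": -1}, {"x": 0, "y": -0.0166, "z": 0, "wx": -0.039, "wy": 0, "wz": 0, "hand": -1}, {"x": 0, "y": 0, "z": 0, "wx": 0, "wy": 0, "wz": 0, "hand": -1}, {"x": 0, "y": 0, "z": 0, "wx": 0, "wy": 0, "wz": 0, "hand": -1}]'

```text
time: 27.42
tool_pos: [0.5971, 0.0934, 0.1161]
tool_rot: [-0.033, 0.696, 0.716, -0.035]
contact_force: [2.4, -0.3, 0.2]
gripper_width: 0.102
grasp_force: 58.7
```

```bash
python3 where.py
```

```text
foot in slot frame mm [-1.2  0.7 -9.8] lean 5.44 err rot [0.   0.08 0.04] F [ 2.4 -0.3  0.2] w 0.10234608866514365
```

Call:
send_rows --rows '[{"x": 0, "y": -0.014, "z": 0, "wx": -0.04, "wy": 0, "wz": 0, "hand": -1}, {"x": 0, "y": -0.014, "z": 0, "wx": -0.04, "wy": 0, "wz": 0, "hand": -1}, {"x": 0, "y": -0.014, "z": 0, "wx": -0.04, "wy": 0, "wz": 0, "hand": -1}, {"x": 0, "y": 0, "z": 0, "wx": 0, "wy": 0, "wz": 0, "hand": -1}, {"x": 0, "y": 0, "z": 0.01, "wx": 0, "wy": 0, "wz": 0, "hand": -1}, {"x": 0, "y": 0, "z": 0.01, "wx": 0, "wy": 0, "wz": 0, "hand": -1}, {"x": 0, "y": 0, "z": 0.01, "wx": 0, "wy": 0, "wz": 0, "hand": -1}, {"x": 0, "y": 0, "z": 0, "wx": 0, "wy": 0, "wz": 0, "hand": -1}, {"x": 0, "y": 0, "z": 0, "wx": 0, "wy": 0, "wz": 0, "hand": -1}, {"x": 0, "y": 0, "z": 0, "wx": 0, "wy": 0, "wz": 0, "hand": -1}]'

```text
time: 28.25
tool_pos: [0.5912, 0.094, 0.1122]
tool_rot: [-0.0, 0.697, 0.717, -0.0]
contact_force: [-2.1, 0.8, -0.5]
gripper_width: 0.105
grasp_force: 58.6
```

```bash
python3 where.py
```

```text
foot in slot frame mm [  0.5   1.6 -14.1] lean 0.04 err rot [ 0.   -0.01  0.05] F [-2.1  0.8 -0.5] w 0.10514387434223264
```

Call:
send_rows --rows '[{"x": 0, "y": -0.003, "z": 0.008, "wx": 0, "wy": 0, "wz": 0, "hand": -1}, {"x": 0, "y": 0, "z": 0.014, "wx": 0, "wy": 0, "wz": 0, "hand": -1}, {"x": 0, "y": 0, "z": 0.014, "wx": 0, "wy": 0, "wz": 0, "hand": -1}, {"x": 0, "y": 0, "z": 0.014, "wx": 0, "wy": 0, "wz": 0, "hand": -1}, {"x": 0, "y": 0, "z": 0.014, "wx": 0, "wy": 0, "wz": 0, "hand": -1}, {"x": 0, "y": 0, "z": 0.014, "wx": 0, "wy": 0, "wz": 0, "hand": -1}, {"x": 0, "y": 0, "z": 0.014, "wx": 0, "wy": 0, "wz": 0, "hand": -1}, {"x": 0, "y": 0, "z": 0.014, "wx": 0, "wy": 0, "wz": 0, "hand": -1}, {"x": 0, "y": 0, "z": 0, "wx": 0, "wy": 0, "wz": 0, "hand": -1}, {"x": 0, "y": 0, "z": 0, "wx": 0, "wy": 0, "wz": 0, "hand": -1}]'

```text
time: 29.08
tool_pos: [0.591, 0.094, 0.0965]
tool_rot: [0.0, 0.697, 0.717, 0.0]
contact_force: [0.6, 0.5, -0.8]
gripper_width: 0.104
grasp_force: 58.7
```

```bash
python3 where.py
```

```text
foot in slot frame mm [  0.4   1.6 -29.8] lean 0.03 err rot [ 0.07 -0.01  0.05] F [ 0.6  0.5 -0.8] w 0.10387203454174454
```

Free all the way. I seat it in 0.75 mm steps until the floor pushes back.

Call:
send_rows --rows '[{"x": 0, "y": 0, "z": 0.007, "wx": 0, "wy": 0, "wz": 0, "hand": -1}, {"x": 0, "y": 0, "z": 0.007, "wx": 0, "wy": 0, "wz": 0, "hand": -1}, {"x": 0, "y": 0, "z": 0.005, "wx": 0, "wy": 0, "wz": 0, "hand": -1}, {"x": 0, "y": 0, "z": 0.003, "wx": 0, "wy": 0, "wz": 0, "hand": -1}, {"x": 0, "y": 0, "z": 0, "wx": 0, "wy": 0, "wz": 0, "hand": -1}, {"x": 0, "y": 0, "z": 0, "wx": 0, "wy": 0, "wz": 0, "hand": -1}, {"x": 0, "y": 0, "z": 0, "wx": 0, "wy": 0, "wz": 0, "hand": -1}, {"x": 0, "y": 0, "z": 0, "wx": 0, "wy": 0, "wz": 0, "hand": -1}, {"x": 0, "y": 0, "z": 0, "wx": 0, "wy": 0, "wz": 0, "hand": -1}, {"x": 0, "y": 0, "z": 0, "wx": 0, "wy": 0, "wz": 0, "hand": -1}]'

```text
time: 29.92
tool_pos: [0.5916, 0.0941, 0.0961]
tool_rot: [0.0, 0.697, 0.717, 0.001]
contact_force: [-4.8, 0.2, 9.9]
gripper_width: 0.103
grasp_force: 60.6
```

```bash
python3 where.py
```

```text
foot in slot frame mm [  1.2   1.6 -30.2] lean 0.08 err rot [ 0.17 -0.01  0.04] F [-4.8  0.2  9.9] w 0.10334725841997797
```

Call:
send_rows --rows '[{"x": 0, "y": -0.003, "z": 0.01, "wx": 0, "wy": 0, "wz": 0, "hand": -1}, {"x": 0, "y": 0, "z": 0.01, "wx": 0, "wy": 0, "wz": 0, "hand": -1}, {"x": 0, "y": 0, "z": 0, "wx": 0, "wy": 0, "wz": 0, "hand": -1}, {"x": 0, "y": 0, "z": 0, "wx": 0, "wy": 0, "wz": 0, "hand": -1}, {"x": 0, "y": 0, "z": 0, "wx": 0, "wy": 0, "wz": 0, "hand": -1}, {"x": 0, "y": 0, "z": 0, "wx": 0, "wy": 0, "wz": 0, "hand": -1}, {"x": 0, "y": 0, "z": 0, "wx": 0, "wy": 0, "wz": 0, "hand": -1}, {"x": 0, "y": 0, "z": 0, "wx": 0, "wy": 0, "wz": 0, "hand": -1}, {"x": 0, "y": 0, "z": 0, "wx": 0, "wy": 0, "wz": 0, "hand": -1}, {"x": 0, "y": 0, "z": 0, "wx": 0, "wy": 0, "wz": 0, "hand": -1}]'

```text
time: 30.75
tool_pos: [0.5921, 0.0941, 0.096]
tool_rot: [0.001, 0.697, 0.717, 0.001]
contact_force: [-8.7, -0.2, 21.2]
gripper_width: 0.105
grasp_force: 62.8
```

```bash
python3 where.py; python3 snap.py wb; python3 - <<'E'
exec(open("t3.py").read())
import pickle;c=pickle.load(open("pics/wb.pkl","rb"));im=cv2.imread("pics/wb.png")
h=cv2.cvtColor(im,cv2.COLOR_BGR2HSV);m=cv2.inRange(h,(20,140,60),(35,255,255))
n,l,S,ce=cv2.connectedComponentsWithStats(m);i=1+S[1:,4].argmax();print(S[i])
mm=(l==i)
for v in range(S[i][1],S[i][1]+S[i][3],8):
    x=np.where(mm[v])[0];print(v,x.min(),x.max(),end=" | ")
X=r.as_matrix()
for zt in (.120,.122,.125):
    print(zt,[proj(c,np.array([*(p[:2]),zt])+X[:,0]*(.032*y+.000)+X[:,1]*.005*x).round(1) for y in(1,-1) for x in (-1,1)])
E
```

```text
foot in slot frame mm [  1.8   1.7 -30.3] lean 0.18 err rot [ 0.35 -0.01  0.04] F [-8.7 -0.2 21.2] w 0.10487876951916915
30.75 [0.5921 0.0941 0.096 ] [0.033 0.111 1.787 0.    1.241 0.005] 0.10487876951916915 [-8.7 -0.2 21.2]
[ 307  206   23  138 2950]
206 308 326 | 214 307 327 | 222 307 329 | 230 307 329 | 238 307 329 | 246 307 329 | 254 307 329 | 262 308 328 | 270 308 328 | 278 308 328 | 286 308 328 | 294 308 328 | 302 308 327 | 310 308 328 | 318 308 328 | 326 308 327 | 334 308 327 | 342 308 326 | 0.12 [array([304.9, 216. ]), array([328.1, 216. ]), array([306.6, 337.6]), array([326.8, 337.6])]
0.122 [array([304.7, 217.7]), array([328.3, 217.7]), array([306.5, 340.6]), array([327. , 340.6])]
0.125 [array([304.4, 220.2]), array([328.6, 220.2]), array([306.3, 345.3]), array([327.2, 345.3])]
```

Call:
send_rows --rows '[{"x": 0, "y": 0, "z": -0.02, "wx": 0, "wy": 0, "wz": 0, "hand": -1}, {"x": 0, "y": 0, "z": -0.01, "wx": 0, "wy": 0, "wz": 0, "hand": -1}, {"x": 0, "y": 0, "z": 0, "wx": 0, "wy": 0, "wz": 0, "hand": -0.7}, {"x": 0, "y": 0, "z": 0, "wx": 0, "wy": 0, "wz": 0, "hand": -0.5}, {"x": 0, "y": 0, "z": 0, "wx": 0, "wy": 0, "wz": 0, "hand": -0.3}, {"x": 0, "y": 0, "z": 0, "wx": 0, "wy": 0, "wz": 0, "hand": -0.3}, {"x": 0, "y": 0, "z": 0, "wx": 0, "wy": 0, "wz": 0, "hand": -0.3}, {"x": 0, "y": 0, "z": -0.06, "wx": 0, "wy": 0, "wz": 0, "hand": -0.3}, {"x": 0, "y": 0, "z": -0.12, "wx": 0, "wy": 0, "wz": 0, "hand": -0.3}, {"x": 0, "y": 0, "z": -0.2, "wx": 0, "wy": 0, "wz": 0, "hand": -0.3}]'

```text
time: 31.63
tool_pos: [0.5881, 0.0938, 0.1492]
tool_rot: [-0.002, 0.697, 0.717, -0.002]
contact_force: [0.2, 0.3, 0.6]
gripper_width: 0.35
grasp_force: 0.0
```

```bash
python3 snap.py wc; python3 - <<'E'
exec(open("t3.py").read())
print(p)
import pickle;c=pickle.load(open("pics/wc.pkl","rb"));im=cv2.imread("pics/wc.png")
h=cv2.cvtColor(im,cv2.COLOR_BGR2HSV);m=cv2.inRange(h,(20,140,60),(35,255,255));m[:,:280]=0;m[:,370:]=0
n,l,S,ce=cv2.connectedComponentsWithStats(m);i=1+S[1:,4].argmax();print(S[i])
for v in range(S[i][1],S[i][1]+S[i][3],4):
    x=np.where((l==i)[v])[0];print(v,x.min(),x.max(),end=" | ")
b=np.array([.5913,.0941])
for zt in (.119,.122,.125): print(zt,[proj(c,P((b[0],b[1],SL[2]),(x*.005,y*.032,zt))).round(1) for y in(1,-1) for x in (-1,1)])
E
```

```text
31.6333 [0.5881 0.0938 0.1492] [0.033 0.051 1.755 0.    1.342 0.005] 0.35024613290281165 [0.2 0.3 0.6]
[0.59315033 0.09411786 0.15893119]
[ 314  181   16  102 1581]
181 315 327 | 185 314 329 | 189 314 329 | 193 314 329 | 197 314 329 | 201 314 329 | 205 314 329 | 209 314 329 | 213 314 329 | 217 314 329 | 221 314 329 | 225 314 329 | 229 314 329 | 233 314 329 | 237 314 329 | 241 314 329 | 245 314 328 | 249 314 328 | 253 314 328 | 257 314 328 | 261 314 328 | 265 314 328 | 269 314 328 | 273 314 328 | 277 314 328 | 281 314 328 | 0.119 [array([314. , 184.9]), array([330.5, 184.9]), array([314.3, 277.7]), array([329.2, 277.7])]
0.122 [array([313.9, 186.1]), array([330.7, 186.1]), array([314.2, 280.1]), array([329.4, 280.2])]
0.125 [array([313.8, 187.4]), array([330.9, 187.4]), array([314.2, 282.7]), array([329.5, 282.7])]
```

Call:
send_rows --rows '[{"x": 0, "y": -0.008, "z": 0, "wx": 0, "wy": 0, "wz": 0, "hand": -1}, {"x": 0, "y": 0, "z": 0, "wx": 0, "wy": 0, "wz": 0, "hand": -1}, {"x": 0, "y": 0, "z": 0, "wx": 0, "wy": 0, "wz": 0, "hand": -1}, {"x": 0, "y": 0, "z": 0.08, "wx": 0, "wy": 0, "wz": 0, "hand": -1}, {"x": 0, "y": 0, "z": 0.08, "wx": 0, "wy": 0, "wz": 0, "hand": -1}, {"x": 0, "y": 0, "z": 0.04, "wx": 0, "wy": 0, "wz": 0, "hand": -1}, {"x": 0, "y": 0, "z": 0.03, "wx": 0, "wy": 0, "wz": 0, "hand": -1}, {"x": 0, "y": 0, "z": 0.02, "wx": 0, "wy": 0, "wz": 0, "hand": -1}, {"x": 0, "y": 0, "z": 0.01, "wx": 0, "wy": 0, "wz": 0, "hand": -1}, {"x": 0, "y": 0, "z": 0, "wx": 0, "wy": 0, "wz": 0, "hand": -1}]'

```text
time: 32.52
tool_pos: [0.5956, 0.0941, 0.1216]
tool_rot: [0.005, 0.697, 0.717, 0.006]
contact_force: [-2.5, -0.1, 30.0]
gripper_width: 0.001
grasp_force: 15.1
```

```bash
python3 where.py;python3 -c "
from h import *
print(st()[1])"
```

```text
foot in slot frame mm [ 6.3  1.6 -4.7] lean 0.9 err rot [ 1.8  -0.01  0.05] F [-2.5 -0.1 30. ] w 0.0012981254249752143
[0.59559424 0.09413739 0.12163667]
```

The cap top is at 121.6 mm under 30 N, so the sign is seated fully home (122 mm expected). I retreat upward and check.

Call:
send_rows --rows '[{"x": 0, "y": 0, "z": -0.03, "wx": 0, "wy": 0, "wz": 0, "hand": -1}, {"x": 0, "y": 0, "z": -0.06, "wx": 0, "wy": 0, "wz": 0, "hand": -1}, {"x": 0, "y": 0, "z": -0.12, "wx": 0, "wy": 0, "wz": 0, "hand": -1}, {"x": 0, "y": 0, "z": -0.2, "wx": 0, "wy": 0, "wz": 0, "hand": -1}, {"x": 0, "y": 0, "z": -0.2, "wx": 0, "wy": 0, "wz": 0, "hand": -1}, {"x": 0, "y": 0, "z": -0.2, "wx": 0, "wy": 0, "wz": 0, "hand": -1}, {"x": 0, "y": 0, "z": -0.1, "wx": 0, "wy": 0, "wz": 0, "hand": -1}, {"x": 0, "y": 0, "z": 0, "wx": 0, "wy": 0, "wz": 0, "hand": -1}, {"x": 0, "y": 0, "z": 0, "wx": 0, "wy": 0, "wz": 0, "hand": -1}, {"x": 0, "y": 0, "z": 0, "wx": 0, "wy": 0, "wz": 0, "hand": -1}]'

```text
time: 33.35
tool_pos: [0.588, 0.0938, 0.2461]
tool_rot: [-0.001, 0.697, 0.717, -0.001]
contact_force: [0.9, -0.0, -0.5]
gripper_width: -0.0
grasp_force: 0.0
```

```bash
python3 snap.py wd; python3 - <<'E'
exec(open("t3.py").read())
import pickle;c=pickle.load(open("pics/wd.pkl","rb"));im=cv2.imread("pics/wd.png")
h=cv2.cvtColor(im,cv2.COLOR_BGR2HSV);m=cv2.inRange(h,(20,140,60),(35,255,255))
n,l,S,ce=cv2.connectedComponentsWithStats(m)
for i in range(1,n):
    if S[i,4]>300:
        ct=cv2.findContours((l==i).astype('uint8'),0,1)[0][0];print("blob",S[i],cv2.boxPoints(cv2.minAreaRect(ct)).round(0).tolist())
for b in ((.5906,.093),): print([proj(c,P((*b,SL[2]),(x*.005,y*.032,.122))).round(1) for y in(1,-1) for x in (-1,1)])
# bystanders: shift between first and present scene pictures
a0=cv2.imread("pics/scene0.png");a1=grab_frame("scene")
for k,(x,y,w,hh) in dict(glue=(392,264,26,38),jar=(213,208,32,40),scoop=(318,187,56,30)).items():
    t=a0[y:y+hh,x:x+w];R_=cv2.matchTemplate(a1[y-8:y+hh+8,x-8:x+w+8],t,cv2.TM_CCOEFF_NORMED);_,v,_,loc=cv2.minMaxLoc(R_);print(k,v.__round__(3),loc[0]-8,loc[1]-8)
E
```

```text
33.35 [0.588  0.0938 0.2461] [ 0.033 -0.023  1.664  0.     1.504  0.005] -0.00020419366006786988 [ 0.9 -0.  -0.5]
blob [314 158  12  69 723] [[314.0, 226.0], [315.0, 158.0], [326.0, 158.0], [325.0, 226.0]]
[array([314.9, 160.8]), array([325.8, 160.8]), array([315. , 226.1]), array([325.3, 226.2])]
glue 1.0 0 0
jar 1.0 0 0
scoop 0.931 0 0
```

The sign stands upright and seated where predicted, and the glue bottle, jar and scoop show no shift.

```bash
python3 -c "
from plant import job_done
print(job_done())"
```

```text
the job is handed in; nothing more can be done
None
```

I handed the job in at about 33 s: the clamp is open, the sign was stood on the easel and retaken by its cap, it entered the slot at a 17.5° lean, and it is now upright, seated fully home and released, with the glue bottle, jar and scoop showing no shift.

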